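# Open the slurry feed unit's filler

### The arm

A 6-joint arm with a two-finger parallel gripper is mounted at the origin on the work surface. World frame = base frame: x ahead of the robot, y to its left, z up, the work surface at z = 0. Lengths are in m, angles in degrees, forces in N, time in s.
With the tool pointing down it reaches from about 0.325 to 1 m from the base axis. Payload 5.1 kg.
Tool frame: the origin (TCP) lies between the finger pads; the fingertips stand arm.tips_ahead ahead of it and the grasp point (between the pads) lies 3 mm ahead of it (arm.tips_ahead is the distance from the TCP to the fingertips, in m); z points along the fingers, y is the direction in which the jaws open and shut (so a half turn about z gives the same grasp; the last joint's range is limited). The gripper opens to 85 mm and grips with 20 to 120 N. Pads are 22 mm wide; open, the fingers measure 114 mm over their backs; the gripper's body (76 mm by 85 mm) begins 54 mm behind the grasp point. The pads swing forward as they close: fully open they stand 13 mm farther back than shut.
Start: joints at [59.496, 7.093, 94.555, -0, 78.352, -4.733], TCP at [0.283, 0.585, 0.215] pointing down, gripper open.
Joint ranges: [-149.61, 149.61], [-58.7, 133.49], [1.44, 155.28], [-77.14, 257.14], [18.33, 153.61], [-166.67, 166.67]. Speed limits (degrees/s): [147.25, 147.25, 180, 180, 180, 180].

### API

Orientations are given as [roll, pitch, yaw] about the fixed x, y, z axes, in that order (R = Rz(yaw) Ry(pitch) Rx(roll)).
In Python, from bench import arm gives the robot as it stands.
- The arm moves only by the tool drive_tool, never from a script. Its argument "moves" is a list of rows, each a list of 7 numbers: the turn, a rotation vector about the tool's x, y, z in rad, then the shift along the tool's x, y, z in m, then the closure in counts, from 0 (fully open) to 255 (shut). In form: [[wx, wy, wz, tx, ty, tz, grip], ...]. A call has 1 to 10 rows; each row shifts and turns the commanded pose from where the row before left it, along the tool's axes as they then stand; what a row does not reach is not made up. A row lasts 1/10 s, in which the tool goes at most 50 mm and 8.59 degrees, less where a joint would pass 70% of its speed; a pose out of reach is approached as far as the arm can. A call with a gripper value outside its range is refused whole. The fingers move at their own pace and stop on an object; the grip force is fixed at half the most. Time passes only in rows, so rows that do not move let the fingers close. It gives the time, the measured TCP pose, the force and the opening at its end, in the units of the state.
- arm.state(): the state, without advancing time (a new reading comes with each control period).
- arm.grab_frame(name): name is "scene" or "top" or "wrist"; returns a dict with "img" (384x512x3 uint8, blue, green, red), "vfov" (degrees; the focal length in pixels is half the picture's height over the tangent of half this angle, whatever the lens; pixels are square), "cx", "cy" (the principal point, pixels), "k1" (the pictures are not rectified: a ray, as slopes to the right and down, at radius r is drawn at 1 + k1 r^2 times it, then the intrinsics apply), "rvec" (rotation vector, rad) and "tvec" (3), from world to camera coordinates, as OpenCV has them. Camera axes: x right, y down, z forward; pixel columns grow to the right and rows downward; lengths in m; the calibration is good to about 2 mm. A picture is of the moment at which its call begins. There is no depth.
- arm.close_job(): hands the job in, once; it reports no verdict.
Trained networks look in the newest picture that a camera, given by its name, has taken for a name from the list of things; names that differ only in an ending like _2 or _b are one class to them, and where a whole thing is asked for, a point or a joint stands for the part that bears it (a point fixed in the world has none). Each returns a list of dicts, best first, with "p" (0 to 1); they miss things now and then, are a little off and sometimes report something else, mostly with a low value. They report only what shows in the picture. A call takes as long as a camera call. They do not tell look-alikes from the thing itself.
- arm.silhouettes(camera, name): "pixels" (384x512 bool, what is visible of it) and "extent" ([left, top, width, height] in pixels, round what is visible of it).
The state is a dict: "time": time; "qpos": joint angles; "joint_vel": joint speeds; "tau": joint torques, N m; "tcp_pos": TCP position; "orientation": TCP orientation; "wrist_force": force on the tool from outside, world axes, zero at the start; "wrist_torque": the same for the moment, N m; "gripper_width": opening from 0.0 (shut) to 1.0 (fully open).
Only numpy, scipy, OpenCV 4.12 (cv2) and the standard library are available. Lean on these libraries where they do the work, as an engineer would, in place of code of your own. Each camera call takes 0.05 s, during which the arm holds its last target.

### The job

Use the flat-bladed tool to lever up the dust cover of the white slurry feed unit, swing the cover over until it lies fully back, and lay the tool down on the bench again. Then take the filler cap off: nobody knows whether this one has a left- or a right-hand thread, so try it gently one way and, if it stops, the other, turn it about a quarter turn in the direction that goes, and lift it off. Finish still holding the cap in the gripper, level and at least 6 cm above its seat, touching nothing else; leave the jar, the steel ring and the weight alone.

Things in the scene. Friction and masses are not known exactly. Their poses are not given: they have to be found in the camera images.
- unit: White slurry feed unit, fixed to the bench: a box from x -95 to +80, 190 wide in y, flat top deck 100 high (mm, own frame). Origin on the bench under the axis of the filler neck; x points from its front face (black dial) to its back, z up. The filler neck and its cap stand mid-deck under the dust cover.
- cover (a joint): Hinge of the aluminium dust cover, rad: 0 closed on the deck, 2.5 fully back behind the unit. The cover (0.2 kg) is a shell 150 long in x, 130 wide, 66 high, open below, walls 4 thick, hinged at its back edge; no handle. Lightly damped, no spring: it falls shut below about 1.0 rad and falls back open by itself beyond that.
- cover_lip (a point): Middle of the outer lower edge of the cover's front lip; turns with the cover. Closed: x -89, z 110 in the unit's frame (6 behind the unit's front face). The lip, 4 thick and 70 wide, stands 14 out from the front wall. Under lip and front wall is a slot 10 high, 120 wide, above the deck, for a blade.
- cover_hinge (a point): Middle of the cover's hinge axis, which runs along the unit's y; at deck height, x +75 in the unit's frame.
- neck_top (a point): Centre of the fixed filler neck's flat top, 21.5 above the deck, hidden by the cap. Two lugs in the cap lock under flanges on the neck. Locked, the cap lifts less than 3 mm; it is free to lift straight up when its rib is 1.1 to 1.9 rad from the unit's x, best across it (1.5). It must rise 24 to clear the neck.
- cap: Grey plastic filler cap, 60 g. Round skirt 58 diameter, 24.5 high; origin at the centre of the skirt's lower rim, 2 above the deck when seated; z up. Which way it unscrews differs each time and cannot be seen. It turns easily, with sideways play of about 2; the wrong way it stops hard after 0.1 to 0.5 rad, and fingers that go on turning slip round it.
- cap_knob (a point): Middle of the round fluted grip knob on top of the cap, 37.5 above the cap's origin: 40 diameter, 26 high (24.5 to 50.5 above the origin), so it can be gripped at any yaw. A straight white rib 3 high, 36 long on its top marks the cap's x; at the start it runs along the unit's x to within 0.1 rad.
- blade: Flat-bladed scraper tool, 120 g, lying on the bench: black handle 85 long, 20 wide, 26 high (x -60 to +25), steel blade 3 thick, 26 wide, sticking out to x +100, its mid-plane 13 above the handle's underside. Origin: underside of the handle at the grip point near the centre of mass; x towards the blade tip, z up.
- blade_tip (a point): Middle of the blade's front edge: x +100, z +13 in the tool's frame.
- jar: Bystander: glass jar with white lid, 72 diameter, 150 high; origin at its underside.
- ring: Bystander: steel conditioning ring, 110 outside and 80 inside diameter, 28 high, lying flat; origin at its underside.
- weight: Bystander: dark steel weight, 60 diameter, 50 high with its knob; origin at its underside.
There are look-alikes about, which are no part of the job. What is meant by the blade is not orange, and is the larger of those in its own colour.

How it is judged (in metres and radians):
On the way, in this order (a step that is already met when the one before it is completed fails the run):
1. the tool, not the fingers, levers the cover up (value of joint cover above 0.2 rad and contact force between blade and unit above 0.1 N and contact force between the fingers and unit below 0.1 N), for 0.1 s.
2. the cover lies fully back (value of joint cover above 2.3 rad), for 0.2 s.
3. the gripped cap is turned loose, still on its neck (angle between the x axis of cap and the x axis of unit, either way round above 0.95 rad and z of cap in the frame of unit below 0.115 m and horizontal distance between cap and neck_top below 0.008 m and contact force between the fingers and cap above 0.5 N), for 0.1 s.
At the end, for the whole second after the job is handed in: Cap held still by the fingers, level to 0.3 rad, rim over 52 mm above the deck (50 above its seat), touching neither unit nor tool; robot not touching the unit; cover over 2.3 rad; tool at rest on the bench (origin below 30 mm), clear of unit and fingers (z of cap in the frame of unit above 0.152 m and angle between cap's own z axis and vertical below 0.3 rad and linear speed of each of cap, blade below 0.03 m/s and contact force between the fingers and cap above 1 N and contact force between each of cap, the arm, the fingers, blade and unit below 0.1 N and contact force between each of cap, the fingers and blade below 0.1 N and value of joint cover above 2.3 rad and height (world z) of blade below 0.03 m); the arm keeps its last pose, push and grip.
It fails at once if a bystander is pushed more than 3 cm (distance of any of jar, ring, weight from where it was at the start of the episode above 0.03 m).
It also fails if it takes over 64 s, if anything falls off the work surface, if the arm or the gripper's body presses on something with over 40 N, if the wrist force passes 120 N, or if a joint passes its speed limit or range.

## Working session

There is one attempt and no reset: what is moved stays moved. The work goes in short steps, Python scripts to look and compute and a tool call to move; the robot and the scene stay as the last step left them, time stands still between calls to the robot, and variables do not carry over. Pictures are saved under pics/ and viewed, and the job is handed in when it is done.

Besides the shell and the picture viewer there is one more tool, called after "Request:" as name([rows], argument=value, ...), one row to a line, values as JSON. drive_tool: Moves the arm, as the interface text tells. Its arguments: {"type":"object","properties":{"moves":{"type":"array","items":{"type":"array","items":{"type":"number"}}}},"required":["moves"]}

```bash
ls; mkdir -p pics
python3 - <<'E'
from bench import arm
import cv2
print(arm.state(), arm.tips_ahead)
for n in ["scene","top","wrist"]:
    f=arm.grab_frame(n); cv2.imwrite(f"pics/a_{n}.png",f["img"]); print(n,{k:v for k,v in f.items() if k!="img"})
E
```

```text
pics
{'time': 0.0, 'qpos': array([ 5.94957025e+01,  7.13634288e+00,  9.46356295e+01, -1.46319323e-03,
        7.83539179e+01, -4.73323114e+00]), 'joint_vel': array([ 0.01960207,  0.12114258, -0.00941537, -0.04921129,  0.09415011,
       -0.03407551]), 'tau': array([ 8.41194378e-04, -4.23615575e+01, -3.65449548e+01, -1.36753288e-04,
        7.22437762e-03, -1.06509933e-05]), 'tcp_pos': array([0.28230274, 0.58475271, 0.21370496]), 'orientation': array([-1.79874421e+02, -8.96048697e-03,  1.54229221e+02]), 'wrist_force': array([ 0.64426773, -0.62246625, -0.47098391]), 'wrist_torque': array([0.01639541, 0.02518357, 0.01514755]), 'gripper_width': 1.0003494575856369} 0.022
scene {'vfov': 55.43774867318774, 'cx': 257.20245718934206, 'cy': 192.82535679781677, 'k1': -0.09554209765155897, 'rvec': array([ 0.91953736,  2.47011054, -1.06513754]), 'tvec': array([ 0.43781005, -0.16593905,  1.32576891])}
top {'vfov': 50.496704270223645, 'cx': 255.23483958522073, 'cy': 192.11736277658352, 'k1': 0.024158588653308718, 'rvec': array([ 2.1857146 , -2.15644424,  0.06883965]), 'tvec': array([-0.01529311,  0.5872728 ,  1.09729587])}
wrist {'vfov': 59.861092625362836, 'cx': 256.10111224725995, 'cy': 195.58605059900555, 'k1': -0.0788088158826463, 'rvec': array([-2.41575395, -1.51650586, -0.25082405]), 'tvec': array([-0.64947052, -0.04170192,  0.38040845])}
```

View pics/a_scene.png

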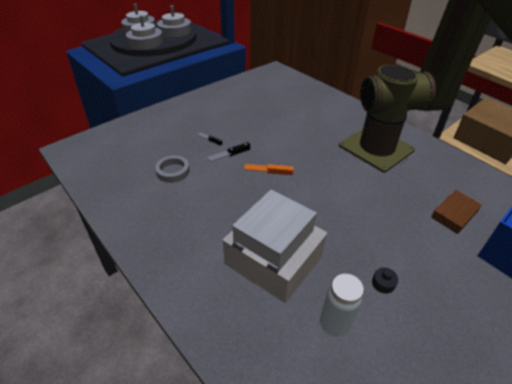

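View pics/a_top.png

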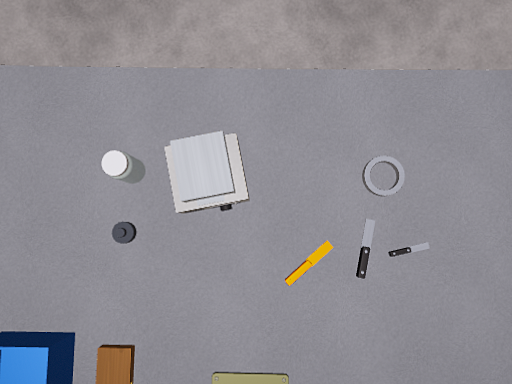

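View pics/a_wrist.png

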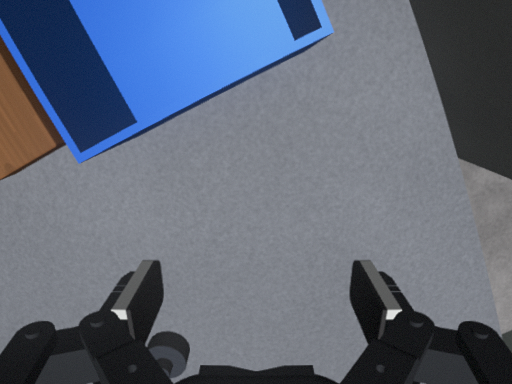

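The scene view shows the unit (about 275,240 px), jar, weight, ring and three scrapers. In the top view the larger black scraper is at (366,248), with its tip up, and the unit's dial faces the robot at (226,207).

```bash
cat > h.py <<'E'
import numpy as np, cv2
from scipy.spatial.transform import Rotation as R
def K(f):
    H=f["img"].shape[0]; fo=H/2/np.tan(np.radians(f["vfov"]/2)); return fo
def proj(f,P):
    P=np.atleast_2d(P); c=R.from_rotvec(f["rvec"]).apply(P)+f["tvec"]
    s=c[:,:2]/c[:,2:]; r2=(s**2).sum(1,keepdims=True); s=s*(1+f["k1"]*r2)
    return s*K(f)+[f["cx"],f["cy"]]
def ray(f,uv):
    d=(np.atleast_2d(uv)-[f["cx"],f["cy"]])/K(f); s=d.copy()
    for _ in range(20): s=d/(1+f["k1"]*(s**2).sum(1,keepdims=True))
    Rm=R.from_rotvec(f["rvec"]); o=-Rm.inv().apply(f["tvec"])
    return o,Rm.inv().apply(np.c_[s,np.ones(len(s))])
def atz(f,uv,z):
    o,d=ray(f,uv); return o+d*((z-o[2])/d[:,2])[:,None]
def place(P,x,y,yaw,z=0):
    c,s=np.cos(yaw),np.sin(yaw); P=np.asarray(P,float)
    return np.c_[x+c*P[:,0]-s*P[:,1], y+s*P[:,0]+c*P[:,1], P[:,2]+z]
def box(x0,x1,y0,y1,z0,z1): return np.array([[x,y,z] for x in(x0,x1) for y in(y0,y1) for z in(z0,z1)])
E
python3 - <<'E'
from bench import arm
from h import *
import pickle
D={}
for cam in ["top","scene"]:
    f=arm.grab_frame(cam); D[cam]=f
    for n in ["unit","cover","blade","jar","ring","weight"]:
        L=arm.silhouettes(cam,n)
        D[cam,n]=L
        for q in L[:4]:
            m=q["pixels"]; v,u=np.nonzero(m); c=(u.mean(),v.mean())
            print(cam,n,round(q["p"],2),np.round(q["extent"],1),m.sum(),np.round(c,1),np.round(atz(f,c,0.013)[0],3))
pickle.dump(D,open("d.pkl","wb"))
print(arm.state()["time"])
f=D["top"]
cv2.imwrite("pics/b_top.png",cv2.resize(f["img"][110:300,150:450],None,fx=2.6,fy=2.6,interpolation=cv2.INTER_CUBIC))
E
```

```text
top unit 0.87 [165.1 131.   86.1  84. ] 5520 [206.6 172.5] [0.642 0.13  0.013]
top cover 0.61 [171.  132.4  61.3  73.2] 3572 [202.8 168.2] [0.654 0.14  0.013]
top blade 0.93 [283.5 241.4  50.8  47.2] 553 [308.9 262.8] [ 0.396 -0.157  0.013]
top blade 0.91 [356.3 221.2  17.8  57.8] 612 [364.8 248. ] [ 0.439 -0.309  0.013]
top blade 0.75 [388.7 240.6  48.   15.7] 260 [409.6 249.2] [ 0.438 -0.429  0.013]
top blade 0.4 [364.5 154.2  40.9  40. ] 719 [383.5 175.4] [ 0.639 -0.361  0.013]
top jar 0.94 [ 99.9 150.9  46.2  32. ] 1043 [123.  166.9] [0.655 0.365 0.013]
top ring 0.79 [365.1 155.5  38.6  40.3] 795 [383.1 175.3] [ 0.64  -0.36   0.013]
top weight 0.84 [111.3 222.1  22.8  22.2] 429 [123.3 232.6] [0.471 0.356 0.013]
top weight 0.51 [166.7 132.5  83.3  83.4] 5445 [206.6 172.7] [0.641 0.13  0.013]
scene unit 0.93 [224.7 190.1 103.6 108.9] 7453 [274.8 244.4] [0.602 0.092 0.013]
scene cover 0.79 [234.3 189.8  84.3  78.6] 4004 [274.7 227.6] [0.562 0.049 0.013]
scene blade 0.79 [244.3 161.9  49.6  14.6] 384 [271.6 168.2] [ 0.39  -0.148  0.013]
scene blade 0.62 [199.9 133.8  24.3  11.7] 107 [211.7 138.9] [ 0.442 -0.411  0.013]
scene blade 0.57 [207.1 141.8  46.1  18.9] 291 [232.9 150.3] [ 0.426 -0.307  0.013]
scene jar 0.56 [315.1 273.6  48.1  61. ] 1933 [341.1 304.5] [0.608 0.325 0.013]
scene ring 0.72 [157.9 156.8  32.5  27.4] 622 [172.5 168.4] [ 0.64  -0.357  0.013]
scene ring 0.32 [233.2 187.   83.1  81.7] 4065 [274.6 227.9] [0.562 0.049 0.013]
0.85
```

View pics/b_top.png

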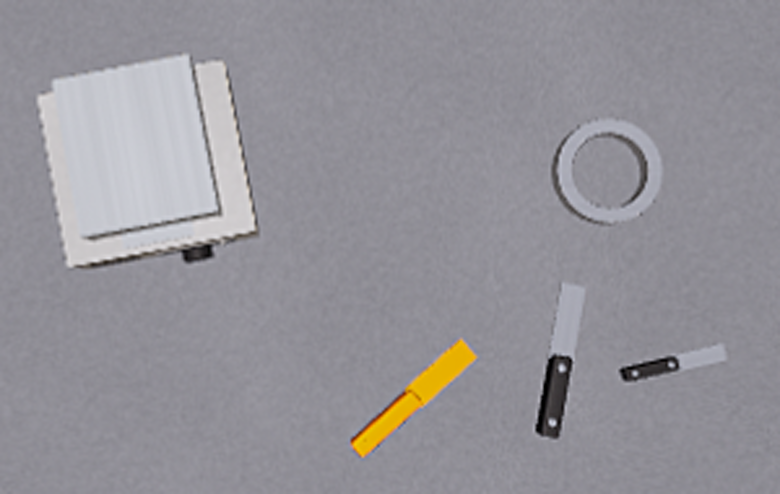

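```bash
cat > fit.py <<'E'
from h import *
import pickle
from scipy.optimize import minimize
S=8
def render(f,boxes,p):
    m=np.zeros((384*2,512*2),np.uint8)
    for b in boxes:
        q=proj(f,place(b,*p))*2+0.5
        h=cv2.convexHull(np.round(q*64).astype(np.int32)); cv2.fillConvexPoly(m,h,255,shift=6)
    return cv2.resize(m,(512,384),interpolation=cv2.INTER_AREA)/255.
def fit(views,boxes,p0):
    def cost(p):
        c=0
        for f,m in views:
            r=render(f,boxes,p); c+=1-np.minimum(r,m).sum()/np.maximum(r,m).sum()
        return c
    best=minimize(cost,p0,method="Nelder-Mead",options=dict(initial_simplex=np.array([p0]+[np.add(p0,d) for d in ([.015,0,0],[0,.015,0],[0,0,.1])]),xatol=1e-4,fatol=1e-5))
    return best.x,best.fun
E
python3 - <<'E'
from fit import *
D=pickle.load(open("d.pkl","rb"))
ub=[box(-.095,.08,-.095,.095,0,.1),box(-.075,.075,-.065,.065,.1,.17)]
ub6=[ub[0],box(-.075,.075,-.065,.065,.1,.176)]
bl=[box(-.06,.025,-.01,.01,0,.026),box(.025,.1,-.013,.013,.0115,.0145)]
pick={("top","unit"):0,("scene","unit"):0,("top","blade"):1,("scene","blade"):2}
for n,b,p0 in [("unit",ub,(.62,.12,.2)),("blade",bl,(.42,-.31,-.1))]:
    for cams in (["top"],["scene"],["top","scene"]):
        print(n,cams,fit([(D[c],D[c,n][pick[c,n]]["pixels"].astype(float)) for c in cams],b,p0))
f=D["top"]
c=np.array([[68,267],[257,234],[224,60],[40,96]])/2.6+[150,110]
w=atz(f,c,.1); print(w)
m=np.array([[-.095,.095],[-.095,-.095],[.08,-.095],[.08,.095]])
d=np.linalg.norm(np.diff(w,axis=0),axis=1);print(d)
A=cv2.estimateAffinePartial2D(m,w[:,:2])[0];print(A,np.arctan2(A[1,0],A[0,0]),np.hypot(A[0,0],A[1,0]))
# blade points: tip mid and butt mid
q=np.array([[573,285],[546,436],[557,356]])/2.6+[150,110]
print(atz(f,q,.0145),atz(f,q,.026))
E
```

```text
unit ['top'] (array([0.63794289, 0.1199892 , 0.19459097]), np.float64(0.028605667312564198))
unit ['scene'] (array([0.64107126, 0.12316035, 0.21868761]), np.float64(0.027413266638181888))
unit ['top', 'scene'] (array([0.63883189, 0.1207406 , 0.20530865]), np.float64(0.06828987808292342))
blade ['top'] (array([ 0.41900611, -0.30458633, -0.1925075 ]), np.float64(0.06477069867651586))
blade ['scene'] (array([ 0.41839647, -0.30645407, -0.16853018]), np.float64(0.18048315180017294))
blade ['top', 'scene'] (array([ 0.41981816, -0.30491257, -0.18678242]), np.float64(0.2594839337738064))
[[0.52575283 0.19304799 0.1       ]
 [0.56074154 0.00728841 0.1       ]
 [0.73443746 0.042954   0.1       ]
 [0.6959351  0.22612719 0.1       ]]
[0.189026   0.17731979 0.18717599]
[[ 0.97621516 -0.19478184  0.63653836]
 [ 0.19478184  0.97621516  0.11881526]] 0.1969412584544369 0.99545768678395
[[ 0.51656333 -0.32408424  0.0145    ]
 [ 0.35909176 -0.29451376  0.0145    ]
 [ 0.44198853 -0.30669255  0.0145    ]] [[ 0.51635692 -0.32106424  0.026     ]
 [ 0.36049283 -0.29179561  0.026     ]
 [ 0.44254338 -0.30385008  0.026     ]]
```

Request:
drive_tool([
  [0,0,0,-0.0268,-0.039,0,0],
  [0,0,0,-0.0268,-0.039,0,0],
  [0,0,0,-0.0268,-0.039,0,0],
  [0,0,0,-0.0268,-0.039,0,0],
  [0,0,0,-0.0268,-0.039,0,0],
  [0,0,0,-0.0268,-0.039,0,0],
  [0,0,0,-0.0268,-0.039,0,0],
  [0,0,0,-0.0268,-0.039,0,0],
  [0,0,0,-0.0268,-0.039,0,0],
  [0,0,0,-0.0268,-0.039,0,0],
])

```text
time: 1.85
tcp_pos: [0.3543, 0.1159, 0.2154]
orientation: [179.9, 0.1, 154.3]
wrist_force: [0.7, -1.0, -0.7]
gripper_width: 1.001
```

Request:
drive_tool([
  [0,0,0,-0.0268,-0.039,0,0],
  [0,0,0,-0.0268,-0.039,0,0],
  [0,0,0,-0.0268,-0.039,0,0],
  [0,0,0,-0.0268,-0.039,0,0],
  [0,0,0,-0.0268,-0.039,0,0],
  [0,0,0,-0.0268,-0.039,0,0],
  [0,0,0,-0.0268,-0.039,0,0],
  [0,0,0,-0.0268,-0.039,0,0],
  [0,0,0,-0.0268,-0.039,0,0],
])

```text
time: 2.75
tcp_pos: [0.4189, -0.3056, 0.2152]
orientation: [180.0, 0.0, 154.2]
wrist_force: [0.7, -0.0, 1.1]
gripper_width: 1.0
```

Request:
drive_tool([
  [0,0,0.144,0,0,0,0],
  [0,0,0.144,0,0,0,0],
  [0,0,0.144,0,0,0,0],
  [0,0,0.144,0,0,0,0],
  [0,0,0.144,0,0,0,0],
  [0,0,0.144,0,0,0,0],
  [0,0,0.144,0,0,0,0],
  [0,0,0.144,0,0,0,0],
  [0,0,0.144,0,0,0,0],
  [0,0,0.144,0,0,0,0],
])

```text
time: 3.75
tcp_pos: [0.419, -0.3034, 0.2152]
orientation: [180.0, 0.0, 71.4]
wrist_force: [-0.2, 0.6, 0.3]
gripper_width: 1.001
```

Request:
drive_tool([
  [0,0,0.144,0,0,0,0],
  [0,0,0.144,0,0,0,0],
  [0,0,0.144,0,0,0,0],
  [0,0,0.144,0,0,0,0],
  [0,0,0.144,0,0,0,0],
  [0,0,0.144,0,0,0,0],
  [0,0,0.144,0,0,0,0],
  [0,0,0.144,0,0,0,0],
  [0,0,0.144,0,0,0,0],
  [0,0,0.144,0,0,0,0],
])

```text
time: 4.75
tcp_pos: [0.419, -0.3034, 0.2152]
orientation: [180.0, -0.0, -11.1]
wrist_force: [0.1, 0.1, 0.2]
gripper_width: 0.999
```

Run:
```python
from bench import arm
from h import *
s=arm.state(); print(s["time"],s["tcp_pos"],s["orientation"],s["qpos"])
f=arm.grab_frame("wrist"); cv2.imwrite("pics/c.png",f["img"])
o,_=ray(f,[256,192]); T=R.from_euler("xyz",s["orientation"],degrees=True)
print("cam in tool",T.inv().apply(o-s["tcp_pos"]))
import pickle
L=arm.silhouettes("wrist","blade"); pickle.dump((f,L),open("w.pkl","wb"))
from fit import *
bl=[box(-.06,.025,-.01,.01,0,.026),box(.025,.1,-.013,.013,.0115,.0145)]
for q in L:
    v,u=np.nonzero(q["pixels"]); print(q["p"],q["extent"],len(u))
q=max(L,key=lambda q:q["pixels"].sum())
r=fit([(f,q["pixels"].astype(float))],bl,(.419,-.3045,-.19)); print(r)
im=f["img"].copy()
for b in bl:
    for P in proj(f,place(b,*r[0])): cv2.circle(im,tuple(int(x) for x in np.round(P)),2,(0,0,255),-1)
cv2.imwrite("pics/c2.png",im)
```

```text
4.75 [ 0.41900786 -0.30335804  0.21515239] [ 1.79991700e+02 -1.01648871e-02 -1.11215719e+01] [-4.18505452e+01 -9.98463564e+00  1.11292661e+02 -1.97872358e-03
  7.86789958e+01  5.92714156e+01]
cam in tool [ 8.25836015e-02 -3.30111344e-05 -1.59298963e-01]
0.9 [315.7, 93.0, 95.8, 56.3] 1649
0.83 [242.0, 64.2, 30.5, 148.9] 3241
0.68 [96.4, 140.7, 81.6, 119.6] 2724
(array([ 0.42098716, -0.30478639, -0.18168889]), np.float64(0.0469773653136617))
```

View pics/c2.png

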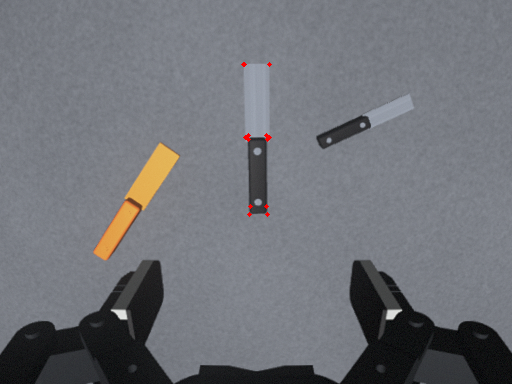

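The wrist view shows the target scraper at (257,140) and the model corners overlay it well. Next I go down on the handle.

Request:
drive_tool([
  [0,0,-0.01,0.002,0.001,0.036,0],
  [0,0,0,0,0,0.036,0],
  [0,0,0,0,0,0.036,0],
  [0,0,0,0,0,0.036,0],
  [0,0,0,0,0,0.03,0],
  [0,0,0,0,0,0.013,0],
  [0,0,0,0,0,0,0],
  [0,0,0,0,0,0,255],
  [0,0,0,0,0,0,255],
  [0,0,0,0,0,0,255],
])

```text
time: 5.85
tcp_pos: [0.422, -0.3057, 0.03]
orientation: [179.9, -0.2, -10.2]
wrist_force: [-0.1, -0.4, 0.8]
gripper_width: 0.514
```

Request:
drive_tool([
  [0,0,0,0,0,0,255],
  [0,0,0,0,0,0,255],
  [0,0,0,0,0,0,255],
  [0,0,0,0,0,0,255],
])

```text
time: 6.25
tcp_pos: [0.4208, -0.3047, 0.0281]
orientation: [180.0, -0.0, -10.2]
wrist_force: [0.5, -0.3, -0.3]
gripper_width: -0.002
```

Run:
```python
from bench import arm
from h import *
s=arm.state(); print(s["time"],s["tcp_pos"],s["orientation"],s["wrist_force"],s["gripper_width"],arm.tips_ahead)
f=arm.grab_frame("wrist"); cv2.imwrite("pics/d.png",f["img"])
```

```text
6.25 [ 0.42076934 -0.30469359  0.02807766] [ 1.79998883e+02 -1.81046743e-03 -1.02063264e+01] [ 0.53542405 -0.34659651 -0.33136196] -0.0024281806753125167 0.022
```

View pics/d.png

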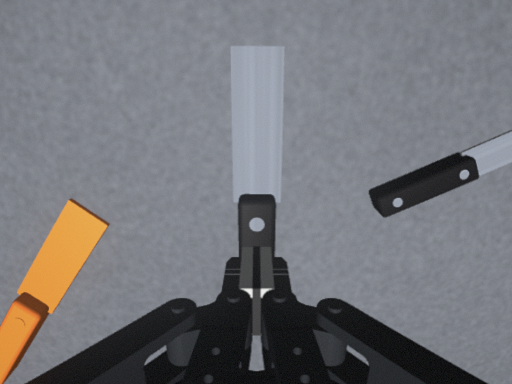

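Run:
```python
from bench import arm
from h import *
from fit import *
s=arm.state()
bl=[box(-.06,.025,-.01,.01,0,.026),box(.025,.1,-.013,.013,.0115,.0145)]
f=arm.grab_frame("wrist"); im=f["img"].copy()
for dz,c in ((0,(0,0,255)),):
  for b in bl:
    for P in proj(f,place(b,.4208,-.3047,-.182,dz)): cv2.circle(im,tuple(int(x) for x in np.round(P)),2,c,-1)
T=R.from_euler("xyz",s["orientation"],degrees=True)
for z in (0,.022):
    P=proj(f,T.apply([0,0,z])+s["tcp_pos"])[0]; print(P); cv2.circle(im,tuple(int(x) for x in P),3,(0,255,0),-1)
cv2.imwrite("pics/e.png",im)
f=arm.grab_frame("scene"); cv2.imwrite("pics/e2.png",cv2.resize(f["img"][80:220,140:330],None,fx=4,fy=4,interpolation=cv2.INTER_CUBIC))
```

```text
[256.53168991 246.4141658 ]
[256.52804368 229.24545571]
```

View pics/e.png

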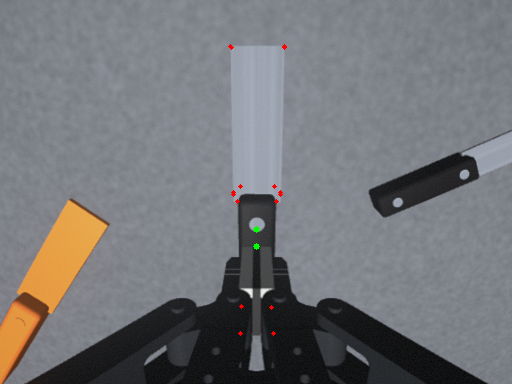

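View pics/e2.png

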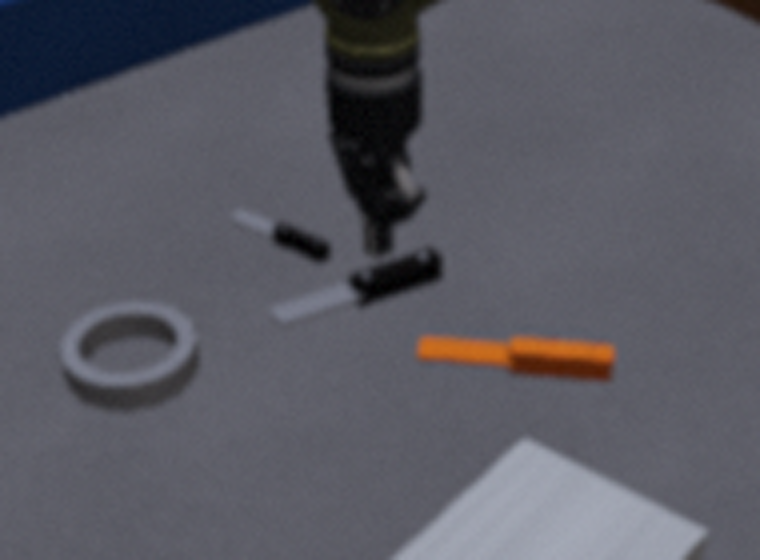

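Run:
```python
from bench import arm
from h import *
f=arm.grab_frame("scene"); w=arm.grab_frame("wrist"); s=arm.state()
T=R.from_euler("xyz",s["orientation"],degrees=True)
for z in (0.0,.006,.028,.04,.05,.06): print(z,proj(f,[.4208,-.3047,z]))
for z in (-.04,-.03,-.02,-.01,0,.022): print(z,proj(w,T.apply([[-.011,0,z],[.011,0,z]])+s["tcp_pos"]).round(0).tolist())
P=proj(f,place([[.025,0,.026],[-.06,0,.026],[.1,0,.0145]],.4208,-.3047,-.182));print(P, (P-[140,80])*4)
print(arm.state()["gripper_width"],arm.tips_ahead)
```

```text
0.0 [[234.64928288 153.09425706]]
0.006 [[234.61117094 151.71820561]]
0.028 [[234.46992341 146.59965965]]
0.04 [[234.39187489 143.75850798]]
0.05 [[234.32628802 141.36382996]]
0.06 [[234.2602013  138.94421478]]
-0.04 [[257.0, 312.0], [257.0, 268.0]]
-0.03 [[257.0, 298.0], [257.0, 256.0]]
-0.02 [[257.0, 286.0], [257.0, 245.0]]
-0.01 [[257.0, 274.0], [257.0, 236.0]]
0 [[257.0, 265.0], [257.0, 228.0]]
0.022 [[257.0, 246.0], [257.0, 212.0]]
[[228.08140125 149.17478158]
 [249.46177993 142.15782185]
 [208.53943353 158.4154568 ]] [[352.32560501 276.6991263 ]
 [437.84711971 248.6312874 ]
 [274.15773411 313.6618272 ]]
-0.0033370435325201916 0.022
```

Run:
```python
from bench import arm
from h import *
w=arm.grab_frame("wrist"); s=arm.state()
T=R.from_euler("xyz",s["orientation"],degrees=True)
for x in (-.011,0,.011):
  for z in (-.04,-.03,-.02,-.01,0,.01,.022): print(x,z,proj(w,T.apply([[x,-.0425,z],[x,.0425,z]])+s["tcp_pos"]).round(0).tolist())
cv2.imwrite("pics/g.png",cv2.resize(w["img"][180:384,170:345],None,fx=3.6,fy=2.9,interpolation=cv2.INTER_CUBIC))
```

```text
-0.011 -0.04 [[159.0, 311.0], [354.0, 311.0]]
-0.011 -0.03 [[165.0, 297.0], [348.0, 297.0]]
-0.011 -0.02 [[170.0, 285.0], [343.0, 285.0]]
-0.011 -0.01 [[175.0, 274.0], [338.0, 274.0]]
-0.011 0 [[179.0, 264.0], [334.0, 264.0]]
-0.011 0.01 [[183.0, 255.0], [330.0, 255.0]]
-0.011 0.022 [[187.0, 246.0], [326.0, 246.0]]
0 -0.04 [[156.0, 290.0], [357.0, 290.0]]
0 -0.03 [[162.0, 277.0], [351.0, 277.0]]
0 -0.02 [[168.0, 265.0], [345.0, 266.0]]
0 -0.01 [[173.0, 255.0], [340.0, 255.0]]
0 0 [[177.0, 246.0], [336.0, 246.0]]
0 0.01 [[181.0, 238.0], [332.0, 238.0]]
0 0.022 [[185.0, 229.0], [328.0, 229.0]]
0.011 -0.04 [[154.0, 267.0], [360.0, 267.0]]
0.011 -0.03 [[160.0, 255.0], [353.0, 255.0]]
0.011 -0.02 [[166.0, 245.0], [347.0, 245.0]]
0.011 -0.01 [[171.0, 236.0], [342.0, 236.0]]
0.011 0 [[175.0, 227.0], [338.0, 227.0]]
0.011 0.01 [[180.0, 220.0], [334.0, 220.0]]
0.011 0.022 [[184.0, 212.0], [329.0, 212.0]]
```

View pics/g.png

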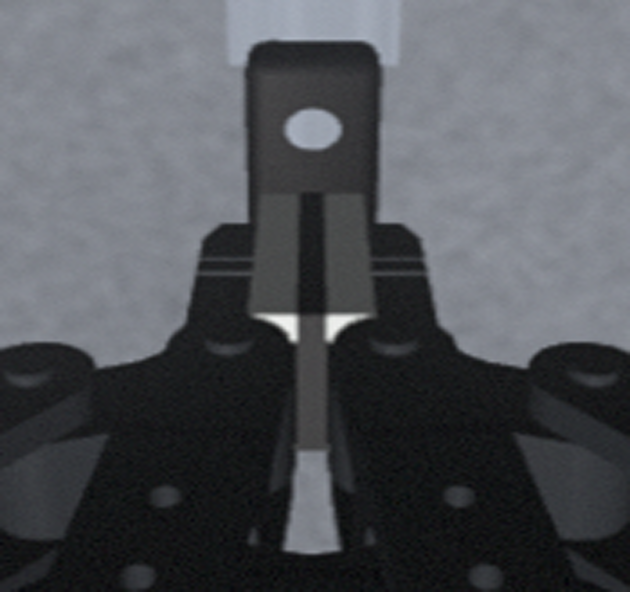

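The fingers shut above the handle. Both the wrist picture (tips at y≈246) and the scene picture (tip at z≈0.045) put the fingertips about 40 mm further back than `arm.tips_ahead` says. I'll go by the pictures: reopen, go about 38 mm lower, and watch the force.

Request:
drive_tool([
  [0,0,0,0,0,0,0],
  [0,0,0,0,0,0,0],
  [0,0,0,0,0,0,0],
  [0,0,0,0,0,0,0],
  [0,0,0,0,0,0,0],
  [0,0,0,0,0,0.013,0],
  [0,0,0,0,0,0.013,0],
  [0,0,0,0,0,0.012,0],
  [0,0,0,0,0,0,0],
])

```text
time: 7.45
tcp_pos: [0.4189, -0.303, -0.0131]
orientation: [-179.8, 0.3, -10.2]
wrist_force: [0.2, -0.2, -0.4]
gripper_width: 1.0
```

Request:
drive_tool([
  [0,0,0,0,0,0,255],
  [0,0,0,0,0,0,255],
  [0,0,0,0,0,0,255],
  [0,0,0,0,0,0,255],
  [0,0,0,0,0,0,255],
  [0,0,0,0,0,0,255],
  [0,0,0,0,0,0,255],
])

```text
time: 8.15
tcp_pos: [0.4213, -0.3052, -0.0092]
orientation: [180.0, -0.1, -10.2]
wrist_force: [1.2, -0.6, 4.1]
gripper_width: 0.217
```

Run:
```python
from bench import arm
from h import *
s=arm.state(); print(s["time"],s["tcp_pos"],s["orientation"],s["wrist_force"],s["gripper_width"],arm.tips_ahead)
f=arm.grab_frame("wrist"); cv2.imwrite("pics/i.png",f["img"])
f=arm.grab_frame("scene"); cv2.imwrite("pics/i2.png",cv2.resize(f["img"][80:220,140:330],None,fx=4,fy=4,interpolation=cv2.INTER_CUBIC))
```

```text
8.15 [ 0.42132042 -0.30520432 -0.00923679] [ 1.79957106e+02 -6.95657699e-02 -1.02114644e+01] [ 1.18362075 -0.57048411  4.06843018] 0.21690446645421893 0.022
```

View pics/i.png

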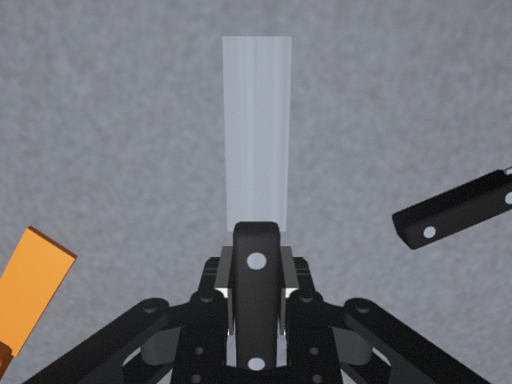

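View pics/i2.png

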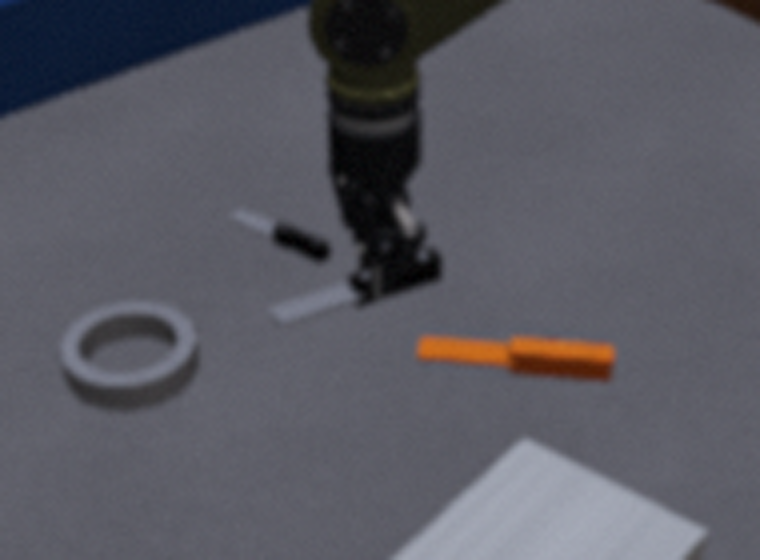

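The jaws stopped at 18 mm, so the handle is held. Now lift and turn to the unit's yaw.

Request:
drive_tool([
  [0,0,0,0,0,-0.01,255],
  [0,0,0,0,0,-0.026,255],
  [0,0,0,0,0,-0.028,255],
  [0,0,0,0,0,-0.028,255],
  [0,0,-0.125,0,0,0,255],
  [0,0,-0.125,0,0,0,255],
  [0,0,-0.125,0,0,0,255],
  [0,0,0,0,0,0,255],
])

```text
time: 9.05
tcp_pos: [0.4203, -0.3042, 0.0818]
orientation: [-179.9, 0.0, 11.3]
wrist_force: [-0.4, 0.7, -0.6]
gripper_width: 0.222
```

Run:
```python
from bench import arm
from h import *
s=arm.state(); print(s["time"],s["tcp_pos"],s["orientation"],s["wrist_force"],s["gripper_width"])
f=arm.grab_frame("wrist"); im=f["img"].copy()
T=R.from_euler("xyz",s["orientation"],degrees=True)
bl=[box(-.06,.025,-.01,.01,0,.026),box(.025,.1,-.013,.013,.0115,.0145)]
for b in bl:
    # blade frame: gripper x, tool y flipped, z up; origin at world z = tcp+.0092
    Q=T.apply(b*[1,-1,-1])+s["tcp_pos"]+[0,0,.0092]
    for P in proj(f,Q): cv2.circle(im,tuple(int(x) for x in np.round(P)),2,(0,0,255),-1)
cv2.imwrite("pics/j.png",im)
yaw=np.radians(s["orientation"][2]); u=np.array([.637,.1205]); a=.198
g=u+np.array([np.cos(a),np.sin(a)])*-.225
d=g-s["tcp_pos"][:2]; print(g,"tx",d@[np.cos(yaw),np.sin(yaw)],"ty",d@[np.sin(yaw),-np.cos(yaw)])
```

```text
9.05 [ 0.4202556  -0.3042497   0.08175452] [-1.79949558e+02  3.96204510e-02  1.12629291e+01] [-0.44992782  0.70173512 -0.63924397] 0.22189541895695974
[0.41639606 0.07624052] tx 0.07052895917617097 ty -0.3739162557011592
```

View pics/j.png

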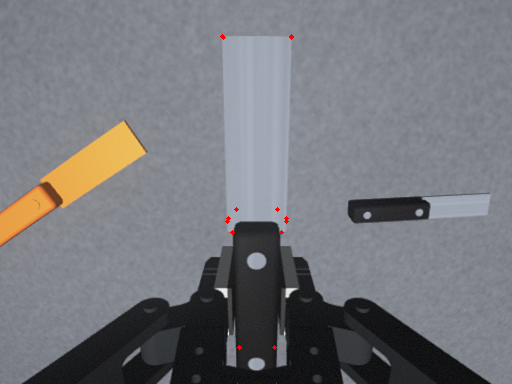

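The blade is held straight and its corners match the model. Carry it to in front of the slot.

Request:
drive_tool([
  [0,0,0,0.0088,-0.0467,0,255],
  [0,0,0,0.0088,-0.0467,0,255],
  [0,0,0,0.0088,-0.0467,0,255],
  [0,0,0,0.0088,-0.0467,0,255],
  [0,0,0,0.0088,-0.0467,0,255],
  [0,0,0,0.0088,-0.0467,0,255],
  [0,0,0,0.0088,-0.0467,0,255],
  [0,0,0,0.0088,-0.0467,0,255],
  [0,0,0,0,0,0,255],
  [0,0,0,0,0,0,255],
])

```text
time: 10.1
tcp_pos: [0.4163, 0.0765, 0.0819]
orientation: [180.0, 0.0, 11.4]
wrist_force: [-0.1, -0.5, -0.4]
gripper_width: 0.22
```

```bash
cat > look.py <<'E'
from bench import arm
from h import *
import sys
tag=sys.argv[1]
s=arm.state(); print(s["time"],s["tcp_pos"],s["orientation"],s["wrist_force"],s["wrist_torque"],s["gripper_width"])
T=R.from_euler("xyz",s["orientation"],degrees=True)
bl=[box(-.06,.025,-.01,.01,0,.026),box(.025,.1,-.013,.013,.0115,.0145)]
U=np.array([.637,.1205,.198]); 
p=place([[0,0,0]],0,0,-U[2]); d=s["tcp_pos"]-[U[0],U[1],0]; c,sn=np.cos(U[2]),np.sin(U[2])
tip=T.apply([.1,0,-.013])+s["tcp_pos"]+[0,0,.0092]
for nm,q in (("tcp",s["tcp_pos"]),("tip",tip)):
    e=q-[U[0],U[1],0]; print(nm,"in unit",np.round([c*e[0]+sn*e[1],-sn*e[0]+c*e[1],e[2]],4))
for cam in sys.argv[2:]:
    f=arm.grab_frame(cam); im=f["img"].copy()
    for b in bl[1:]:
        for P in proj(f,T.apply(b*[1,-1,-1])+s["tcp_pos"]+[0,0,.0092]): cv2.circle(im,tuple(int(x) for x in np.round(P)),1,(0,0,255),-1)
    for b in [box(-.095,.08,-.095,.095,0,.1),np.array([[-.089,y,z] for y in(-.035,.035) for z in(.11,.114)]+[[-.075,y,z] for y in (-.065,.065) for z in (.1,.176)])]:
        for P in proj(f,place(b,*U)): cv2.circle(im,tuple(int(x) for x in np.round(P)),1,(0,255,0),-1)
    if cam=="scene": im=cv2.resize(im[150:320,190:360],None,fx=3.5,fy=3.5,interpolation=cv2.INTER_CUBIC)
    cv2.imwrite(f"pics/{tag}_{cam}.png",im)
E
python3 look.py k wrist scene
```

```text
10.1 [0.41630117 0.07645415 0.08186521] [1.79981347e+02 3.31680552e-02 1.13665970e+01] [-0.05151647 -0.53419508 -0.42207261] [-0.01789517 -0.01857788 -0.00138232] 0.21998275381157686
tcp in unit [-2.251e-01  2.000e-04  8.190e-02]
tip in unit [-0.125   0.0003  0.104 ]
```

View pics/k_wrist.png

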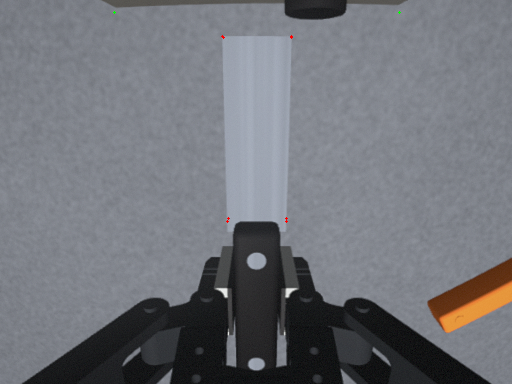

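View pics/k_scene.png

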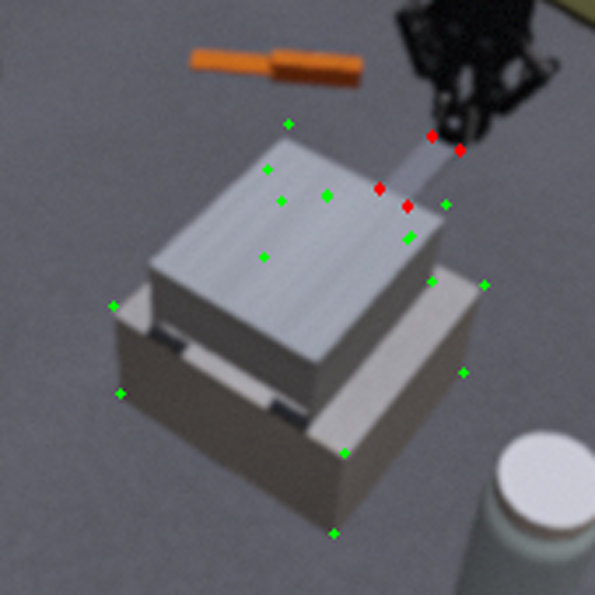

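The overlay agrees to a few mm, with the front face perhaps 3–4 mm further away. Insert gently, with the blade raised 1 mm to the middle of the slot.

Request:
drive_tool([
  [0,0,0,0.005,0,-0.001,255],
  [0,0,0,0.012,0,0,255],
  [0,0,0,0.012,0,0,255],
  [0,0,0,0.008,0,0,255],
  [0,0,0,0.005,0,0,255],
  [0,0,0,0,0,0,255],
])

```text
time: 10.8
tcp_pos: [0.4585, 0.0831, 0.083]
orientation: [-180.0, 0.0, 11.2]
wrist_force: [0.6, 0.6, -2.4]
gripper_width: 0.219
```

```bash
python3 look.py l wrist top
```

```text
10.8 [0.45849824 0.08312406 0.08301724] [-1.79998391e+02  1.49151923e-02  1.11983361e+01] [ 0.59386001  0.61007717 -2.43622046] [-0.01345526 -0.02776779 -0.02059053] 0.21917409067753096
tcp in unit [-0.1824 -0.0015  0.083 ]
tip in unit [-0.0824 -0.0018  0.1052]
```

View pics/l_wrist.png

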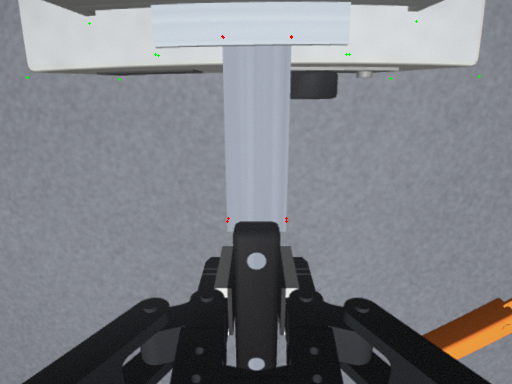

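Request:
drive_tool([
  [0,0,-0.008,0.01,0,0,255],
  [0,0,0,0.01,0,0,255],
  [0,0,0,0.01,0,0,255],
  [0,0,0,0.008,0,0,255],
  [0,0,0,0,0,0,255],
])

```text
time: 11.4
tcp_pos: [0.4965, 0.0915, 0.0832]
orientation: [180.0, -0.0, 11.8]
wrist_force: [-0.3, -0.0, -1.7]
gripper_width: 0.215
```

```bash
sed -i 's/U=np.array(.*/U=np.array([.6405,.1212,.205]);/' look.py; python3 look.py m wrist
```

```text
11.4 [0.49645062 0.09154646 0.08322436] [ 1.79994043e+02 -2.70519786e-02  1.17511136e+01] [-0.26707571 -0.02745774 -1.74730403] [ 0.02605831  0.03426611 -0.01242763] 0.215129670821368
tcp in unit [-0.1471  0.0003  0.0832]
tip in unit [-0.0471  0.0003  0.1055]
```

View pics/m_wrist.png

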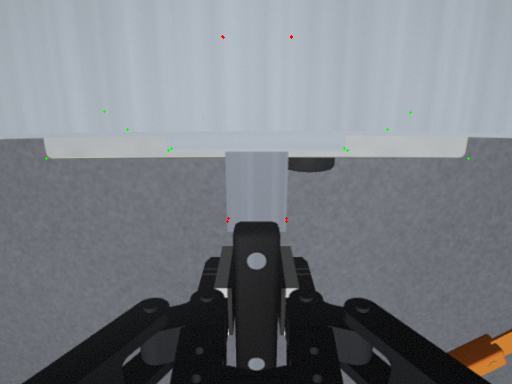

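The blade is 25 mm past the cover's front wall. Lift along the cover's arc and pause in the middle.

Request:
drive_tool([
  [0,0,0,0,0,-0.004,255],
  [0,0,0,0.001,0,-0.008,255],
  [0,0,0,0.002,0,-0.009,255],
  [0,0,0,0.003,0,-0.012,255],
  [0,0,0,0.004,0,-0.012,255],
  [0,0,0,0.005,0,-0.01,255],
  [0,0,0,0,0,0,255],
  [0,0,0,0,0,0,255],
])

```text
time: 12.25
tcp_pos: [0.5105, 0.0944, 0.1386]
orientation: [180.0, -0.1, 11.7]
wrist_force: [0.5, 0.5, -3.2]
gripper_width: 0.218
```

```bash
python3 look.py n scene wrist
```

```text
12.25 [0.51048232 0.09437842 0.13860773] [ 1.79987700e+02 -7.81194013e-02  1.17333935e+01] [ 0.45517191  0.5005049  -3.18963561] [-0.00587518 -0.01909096 -0.00714635] 0.21848667386434917
tcp in unit [-0.1328  0.0002  0.1386]
tip in unit [-0.0328  0.0002  0.1609]
```

View pics/n_scene.png

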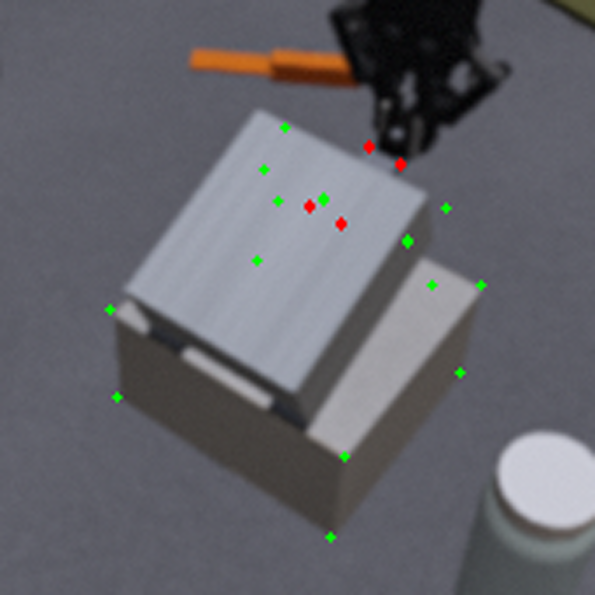

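View pics/n_wrist.png

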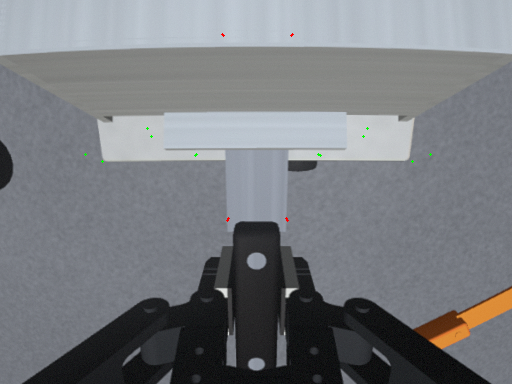

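The cover is lifted to about 0.36 rad on the blade and the tool hasn't slipped. Carry on up and over.

Request:
drive_tool([
  [0,0,0,0.007,0,-0.014,255],
  [0,0,0,0.008,0,-0.014,255],
  [0,0,0,0.01,0,-0.014,255],
  [0,0,0,0.012,0,-0.012,255],
  [0,0,0,0.012,0,-0.01,255],
  [0,0,0,0.013,0,-0.008,255],
  [0,0,0,0.014,0,-0.007,255],
  [0,0,0,0.014,0,-0.005,255],
  [0,0,0,0.014,0,-0.004,255],
  [0,0,0,0,0,0,255],
])

```text
time: 13.35
tcp_pos: [0.6129, 0.1158, 0.2259]
orientation: [-180.0, 0.0, 11.7]
wrist_force: [1.3, 0.6, -5.7]
gripper_width: 0.222
```

```bash
python3 look.py o scene
```

```text
13.35 [0.61289992 0.11583399 0.22589946] [-1.79983965e+02  4.57674090e-02  1.17487818e+01] [ 1.27183145  0.61180234 -5.70971845] [0.03722253 0.18467736 0.0298385 ] 0.22155520323994524
tcp in unit [-0.0281  0.0004  0.2259]
tip in unit [0.0719 0.0004 0.248 ]
```

View pics/o_scene.png

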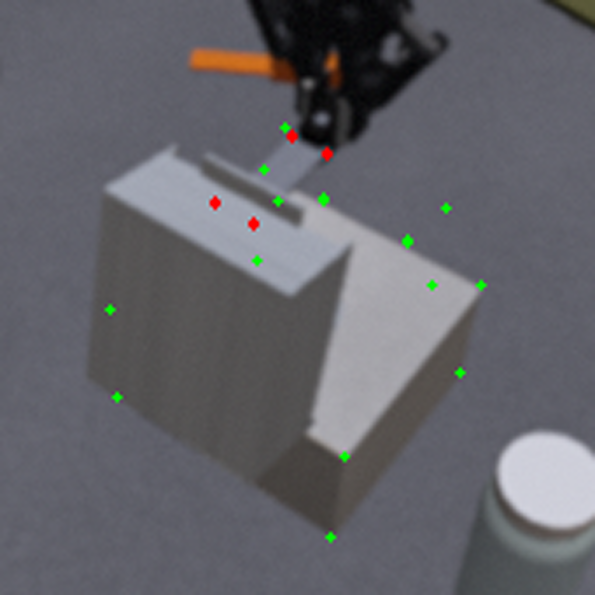

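Request:
drive_tool([
  [0,0,0,0.01,0,0,255],
  [0,0,0,0.01,0,0,255],
  [0,0,0,0,0,0,255],
  [0,0,0,0,0,0,255],
  [0,0,0,0,0,0,255],
])

```text
time: 13.9
tcp_pos: [0.6313, 0.1196, 0.2264]
orientation: [-180.0, -0.0, 11.7]
wrist_force: [1.1, 1.0, -3.1]
gripper_width: 0.22
```

```bash
python3 look.py p scene wrist
```

```text
13.9 [0.63132416 0.11961193 0.22640824] [-1.79999433e+02 -3.02834503e-02  1.17389625e+01] [ 1.06823747  0.99276585 -3.12365055] [0.07885556 0.07664455 0.02834195] 0.21951753086388578
tcp in unit [-0.0093  0.0003  0.2264]
tip in unit [0.0907 0.0003 0.2487]
```

View pics/p_scene.png

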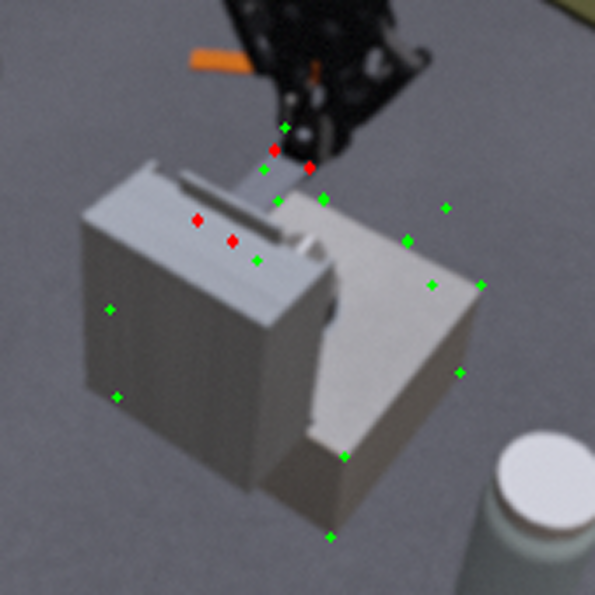

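View pics/p_wrist.png

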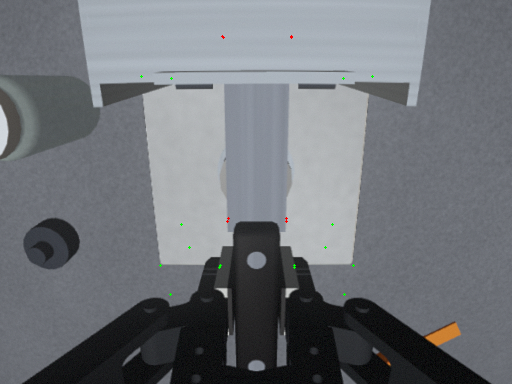

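The cover's front wall now lies over the blade like a roof at about 1.45 rad, past balance, and is resting on it. Drop the blade quickly and withdraw, so the cover falls on back.

Request:
drive_tool([
  [0,0,0,0,0,0.04,255],
  [0,0,0,-0.048,0,0.005,255],
  [0,0,0,-0.048,0,0,255],
  [0,0,0,-0.04,0,0,255],
  [0,0,0,-0.02,0,-0.01,255],
  [0,0,0,0,0,0,255],
  [0,0,0,0,0,0,255],
  [0,0,0,0,0,0,255],
])

```text
time: 14.8
tcp_pos: [0.4795, 0.0879, 0.1916]
orientation: [180.0, -0.1, 11.7]
wrist_force: [0.4, -0.3, -0.7]
gripper_width: 0.217
```

```bash
python3 look.py q scene top wrist
```

```text
14.8 [0.47954475 0.08788294 0.19156938] [ 1.79985742e+02 -8.00176977e-02  1.17274576e+01] [ 0.38903885 -0.34674477 -0.72425352] [ 0.01576078  0.04989058 -0.06820946] 0.21674312087805686
tcp in unit [-1.644e-01  1.000e-04  1.916e-01]
tip in unit [-6.440e-02  1.000e-04  2.139e-01]
```

View pics/q_scene.png

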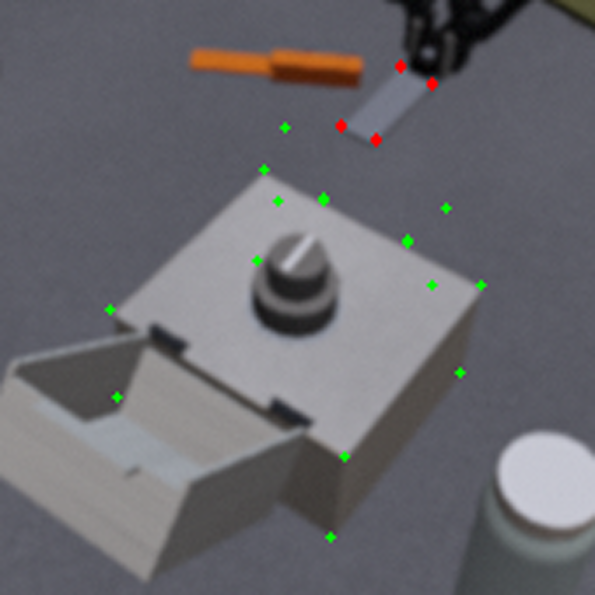

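View pics/q_wrist.png

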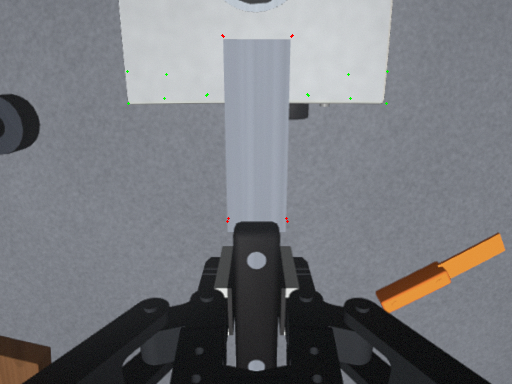

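The cover lies fully back, and the cap shows with its rib along the unit's x. Carry the tool back to its old free spot and lay it down.

Request:
drive_tool([
  [0,0,0,-0.0169,0.0447,0,255],
  [0,0,0,-0.0169,0.0447,0,255],
  [0,0,0,-0.0169,0.0447,0,255],
  [0,0,0,-0.0169,0.0447,0,255],
  [0,0,0,-0.0169,0.0447,0,255],
  [0,0,0,-0.0169,0.0447,0,255],
  [0,0,0,-0.0169,0.0447,0,255],
  [0,0,0,-0.0169,0.0447,0,255],
  [0,0,0,0,0,0.04,255],
  [0,0,0,0,0,0.04,255],
])

```text
time: 15.95
tcp_pos: [0.4198, -0.2927, 0.1114]
orientation: [179.8, -0.1, 11.5]
wrist_force: [0.3, 0.2, -1.4]
gripper_width: 0.224
```

Request:
drive_tool([
  [0,0,0,0,0,0.04,255],
  [0,0,0,0,0,0.04,255],
  [0,0,0,0,0,0.025,255],
  [0,0,0,0,0,0.01,255],
  [0,0,0,0,0,0.004,255],
  [0,0,0,0,0,0,255],
  [0,0,0,0,0,0,255],
])

```text
time: 16.65
tcp_pos: [0.42, -0.2907, -0.0068]
orientation: [179.9, -0.1, 11.7]
wrist_force: [0.2, 0.3, -1.1]
gripper_width: 0.217
```

Request:
drive_tool([
  [0,0,0,0,0,0.002,255],
  [0,0,0,0,0,0,255],
  [0,0,0,0,0,0,0],
  [0,0,0,0,0,0,0],
  [0,0,0,0,0,0,0],
  [0,0,0,0,0,0,0],
  [0,0,0,0,0,0,0],
  [0,0,0,0,0,-0.02,0],
  [0,0,0,0,0,-0.045,0],
  [0,0,0,0,0,-0.045,0],
])

```text
time: 17.65
tcp_pos: [0.4179, -0.289, 0.1]
orientation: [-179.9, 0.1, 11.7]
wrist_force: [0.1, -0.7, 0.6]
gripper_width: 1.005
```

Request:
drive_tool([
  [0,0,0,0,0,-0.045,0],
  [0,0,0,0,0,-0.045,0],
  [0,0,0,0,0,-0.03,0],
  [0,0,0,0,0,0,0],
])

```text
time: 18.05
tcp_pos: [0.4212, -0.2917, 0.2265]
orientation: [179.5, -0.4, 11.7]
wrist_force: [0.8, 0.4, 0.5]
gripper_width: 1.0
```

```bash
python3 look.py r wrist top
python3 - <<'E'
from bench import arm
from h import *
f=arm.grab_frame("scene"); cv2.imwrite("pics/r_scene.png",cv2.resize(f["img"][180:310,200:350],None,fx=4,fy=4,interpolation=cv2.INTER_CUBIC))
for n in ("cap","cap_knob","unit"):
    for cam in ("top","scene"):
        arm.grab_frame(cam)
        for q in arm.silhouettes(cam,n)[:2]:
            v,u=np.nonzero(q["pixels"]); print(n,cam,q["p"],q["extent"],u.mean(),v.mean())
E
```

```text
18.05 [ 0.42121528 -0.29174948  0.22650962] [179.50022487  -0.38585312  11.73668202] [0.82702373 0.37978466 0.49237765] [-0.00217697 -0.05395578  0.00966677] 0.9995510408011861
tcp in unit [-0.2988 -0.3597  0.2265]
tip in unit [-0.1988 -0.3596  0.2494]
cap top 0.72 [192.5, 156.8, 25.4, 26.3] 204.09839816933638 168.67505720823797
cap_knob top 0.65 [193.9, 155.4, 23.3, 29.3] 204.39354838709679 168.49462365591398
cap_knob scene 0.61 [262.0, 216.4, 26.0, 30.8] 274.2362068965517 231.30344827586208
unit top 0.96 [157.1, 71.9, 94.1, 143.3] 200.92647238141691 146.37373491037678
unit top 0.33 [100.4, 151.5, 44.2, 33.8] 123.01814882032667 167.1225045372051
unit scene 0.56 [186.5, 202.1, 142.1, 113.0] 256.3777438025554 261.00371300644315
```

View pics/r_wrist.png

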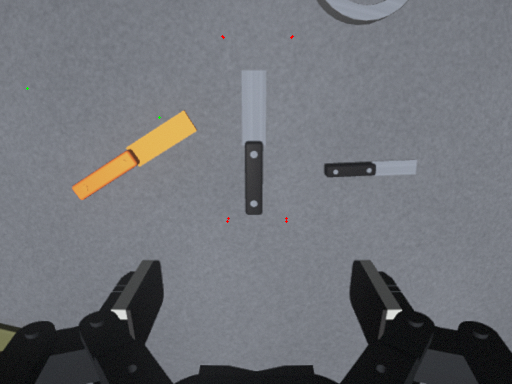

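View pics/r_scene.png

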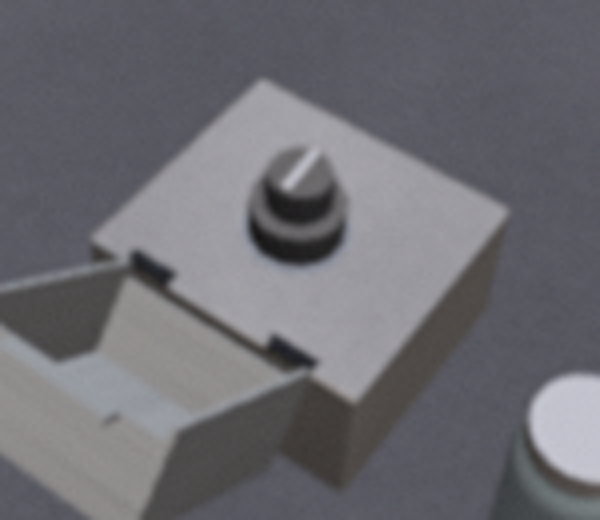

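View pics/r_top.png

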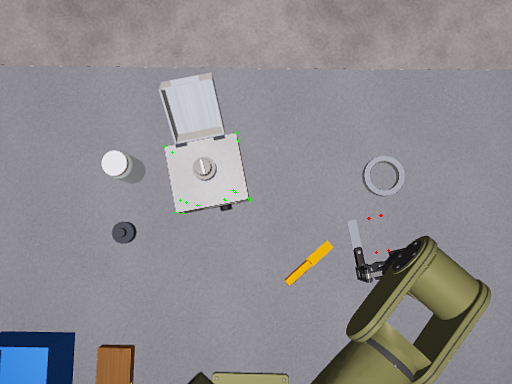

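The tool lies flat and clear at (254,142) px in the wrist view, and the cover stays back. Go over the cap and turn the wrist so that there is room to turn either way.

Request:
drive_tool([
  [0,0,0,0.0299,-0.036,0,0],
  [0,0,0,0.0299,-0.036,0,0],
  [0,0,0,0.0299,-0.036,0,0],
  [0,0,0,0.0299,-0.036,0,0],
  [0,0,0,0.0299,-0.036,0,0],
  [0,0,0,0.0299,-0.036,0,0],
  [0,0,0,0.0299,-0.036,0,0],
  [0,0,0,0.0299,-0.036,0,0],
  [0,0,0,0.0299,-0.036,0,0],
  [0,0,0,0.0299,-0.036,0,0],
])

```text
time: 19.8
tcp_pos: [0.6392, 0.1254, 0.2201]
orientation: [180.0, -0.0, 11.7]
wrist_force: [0.6, 0.3, 0.6]
gripper_width: 1.002
```

Request:
drive_tool([
  [0,0,-0.142,0,0,0,0],
  [0,0,-0.142,0,0,0,0],
  [0,0,-0.142,0,0,0,0],
  [0,0,-0.142,0,0,0,0],
  [0,0,-0.142,0,0,0,0],
  [0,0,-0.142,0,0,0,0],
  [0,0,-0.142,0,0,0,0],
  [0,0,-0.142,0,0,0,0],
  [0,0,-0.142,0,0,0,0],
  [0,0,-0.142,0,0,0,0],
])

```text
time: 20.8
tcp_pos: [0.6385, 0.1235, 0.22]
orientation: [-180.0, 0.0, 93.4]
wrist_force: [-0.6, 0.2, -0.4]
gripper_width: 1.001
```

Request:
drive_tool([
  [0,0,-0.142,0,0,0,0],
  [0,0,0,0,0,0,0],
])

```text
time: 21.0
tcp_pos: [0.6385, 0.1235, 0.22]
orientation: [-180.0, 0.0, 101.2]
wrist_force: [1.6, -0.3, 0.5]
gripper_width: 0.997
```

```bash
cat > capv.py <<'E'
from bench import arm
from h import *
import sys
s=arm.state(); print(s["time"],s["tcp_pos"].round(4),s["orientation"].round(2),s["qpos"].round(1),s["wrist_force"].round(2),s["wrist_torque"].round(3),s["gripper_width"])
f=arm.grab_frame("wrist"); im=f["img"].copy()
t=np.linspace(0,2*np.pi,60)
U=(.6405,.1212,.205)
if len(sys.argv)>3: U=tuple(map(float,sys.argv[2:5]))
for r,z in ((.02,.1525),(.029,.1265),(.029,.102)):
    for P in proj(f,place(np.c_[r*np.cos(t),r*np.sin(t),0*t+z],*U)):
        if abs(P).max()<2000: cv2.circle(im,tuple(int(x) for x in np.round(P)),1,(0,0,255),-1)
for P in proj(f,place([[-.018,0,.1555],[.018,0,.1555],[-.095,-.095,.1],[-.095,.095,.1],[.08,-.095,.1],[.08,.095,.1]],*U)): cv2.circle(im,tuple(int(x) for x in np.round(P)),3,(0,255,0),-1)
cv2.imwrite(f"pics/{sys.argv[1]}.png",im)
E
python3 capv.py s
```

```text
21.0 [0.6385 0.1235 0.22  ] [-180.      0.    101.21] [ 6.2  7.  94.2 -0.  78.8 -5. ] [ 1.61 -0.28  0.46] [-0.016  0.014  0.03 ] 0.9973975500530019
```

View pics/s.png

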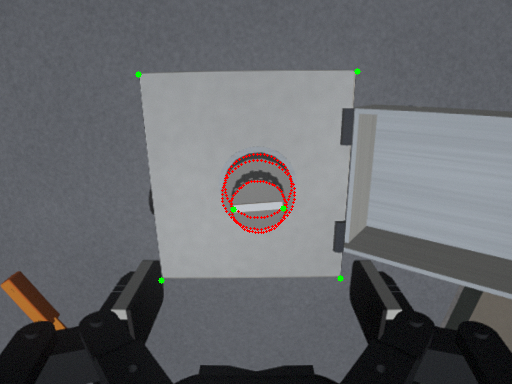

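The unit, cap and rib match the model to about 1 px. Centre, half-close and descend part-way to check the fingertip height against the knob.

Request:
drive_tool([
  [0,0,0,-0.0026,0.0015,0,100],
  [0,0,0,0,0,0,100],
  [0,0,0,0,0,0.03,100],
  [0,0,0,0,0,0.03,100],
  [0,0,0,0,0,0.03,100],
  [0,0,0,0,0,0.005,100],
  [0,0,0,0,0,0,100],
])

```text
time: 21.75
tcp_pos: [0.6397, 0.1211, 0.1239]
orientation: [-179.9, -0.0, 101.2]
wrist_force: [-1.2, 0.4, 0.2]
gripper_width: 0.606
```

```bash
python3 capv.py t
python3 - <<'E'
from bench import arm
from h import *
f=arm.grab_frame("scene"); cv2.imwrite("pics/t_scene.png",cv2.resize(f["img"][150:300,200:350],None,fx=4,fy=4,interpolation=cv2.INTER_CUBIC))
E
```

```text
21.75 [0.6397 0.1211 0.1239] [-1.7985e+02 -1.0000e-02  1.0119e+02] [ 6.  11.3 98.9  0.  70.  -5.2] [-1.25  0.36  0.2 ] [ 0.001 -0.005  0.013] 0.605675077290901
```

View pics/t.png

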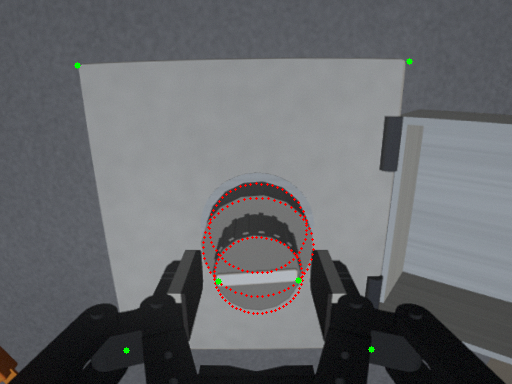

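View pics/t_scene.png

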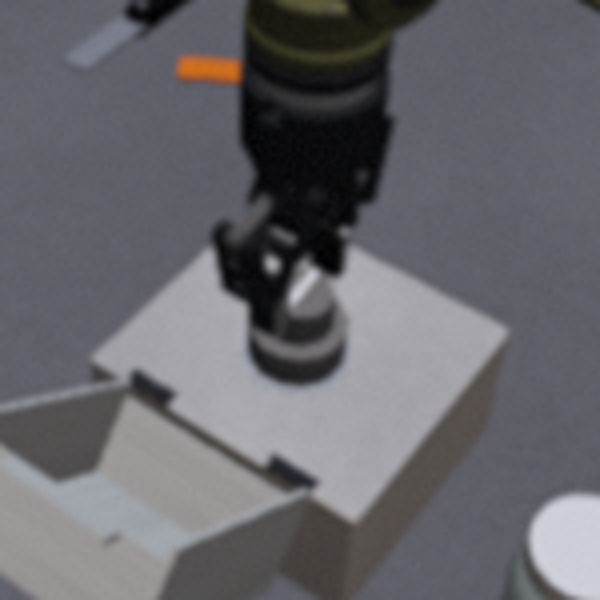

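Run:
```python
from bench import arm
from h import *
w=arm.grab_frame("wrist"); f=arm.grab_frame("scene"); s=arm.state()
T=R.from_euler("xyz",s["orientation"],degrees=True)
for z in (-.035,-.03,-.025,-.02,-.015,-.01,-.005):
    print(z,"w",[proj(w,T.apply([[.011,y,z]])+s["tcp_pos"]).round(0).tolist() for y in(-.026,-.032,.026)],"s",[((proj(f,T.apply([[x,.029,z]])+s["tcp_pos"])-[200,150])*4).round(0).tolist() for x in(-.011,.011)])
im=w["img"][230:384,140:370]; cv2.imwrite("pics/u.png",cv2.resize(im,None,fx=3.4,fy=3.4,interpolation=cv2.INTER_CUBIC))
f=f["img"][200:250,245:295]; cv2.imwrite("pics/u2.png",cv2.resize(f,None,fx=12,fy=12,interpolation=cv2.INTER_CUBIC))
```

```text
-0.035 w [[[196.0, 263.0]], [[182.0, 263.0]], [[319.0, 263.0]]] s [[[251.0, 297.0]], [[283.0, 316.0]]]
-0.03 w [[[198.0, 257.0]], [[184.0, 257.0]], [[317.0, 257.0]]] s [[[251.0, 303.0]], [[282.0, 322.0]]]
-0.025 w [[[199.0, 252.0]], [[186.0, 252.0]], [[315.0, 252.0]]] s [[[251.0, 309.0]], [[282.0, 328.0]]]
-0.02 w [[[201.0, 247.0]], [[188.0, 247.0]], [[313.0, 247.0]]] s [[[250.0, 315.0]], [[282.0, 334.0]]]
-0.015 w [[[203.0, 242.0]], [[190.0, 242.0]], [[311.0, 242.0]]] s [[[250.0, 321.0]], [[281.0, 339.0]]]
-0.01 w [[[204.0, 237.0]], [[192.0, 237.0]], [[310.0, 237.0]]] s [[[250.0, 327.0]], [[281.0, 345.0]]]
-0.005 w [[[206.0, 233.0]], [[194.0, 233.0]], [[308.0, 233.0]]] s [[[250.0, 333.0]], [[280.0, 351.0]]]
```

View pics/u.png

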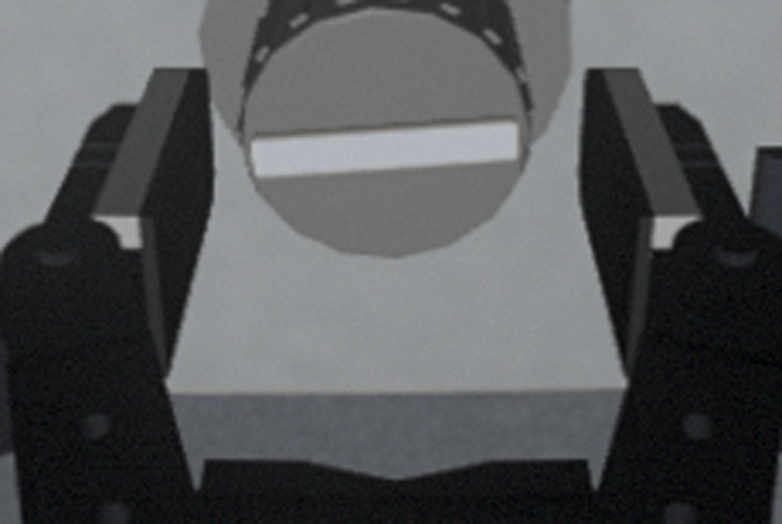

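View pics/u2.png

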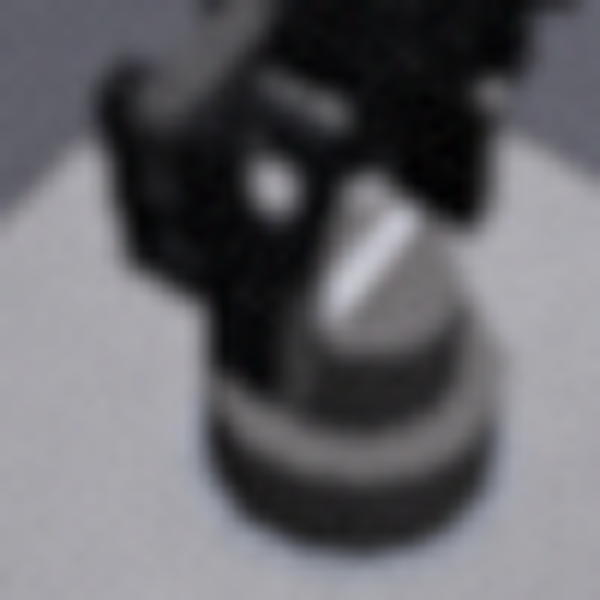

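The pad tips are at tool z≈-0.023, so about 0.147 m in the world, and need to go about 15 mm lower. The knob sits about 1.5 mm off centre. Correct both and grip.

Request:
drive_tool([
  [0,0,0,0.0015,-0.0015,0.005,100],
  [0,0,0,0,0,0.005,100],
  [0,0,0,0,0,0.004,100],
  [0,0,0,0,0,0,100],
  [0,0,0,0,0,0,255],
  [0,0,0,0,0,0,255],
  [0,0,0,0,0,0,255],
  [0,0,0,0,0,0,255],
])

```text
time: 22.75
tcp_pos: [0.6386, 0.1224, 0.111]
orientation: [-180.0, -0.0, 101.2]
wrist_force: [0.4, -0.1, -1.1]
gripper_width: 0.452
```

```bash
python3 capv.py v
```

```text
22.75 [0.6386 0.1224 0.111 ] [-180.     -0.    101.23] [ 6.1 11.8 99.6  0.  68.6 -5.1] [ 0.44 -0.05 -1.06] [-0.02  -0.02  -0.011] 0.4523043631754492
```

View pics/v.png

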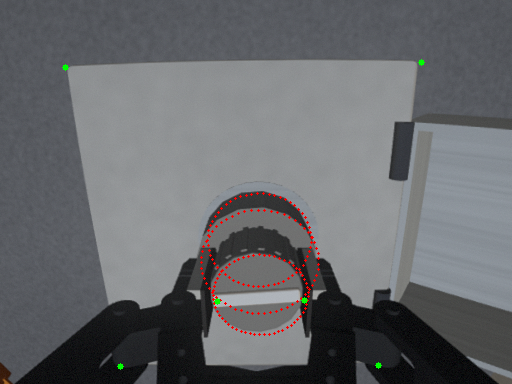

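The knob is gripped: 38.4 mm opening, low forces. Try turning gently one way.

Request:
drive_tool([
  [0,0,0.05,0,0,0,255],
  [0,0,0.05,0,0,0,255],
  [0,0,0.05,0,0,0,255],
  [0,0,0,0,0,0,255],
])

```text
time: 23.2
tcp_pos: [0.6386, 0.1224, 0.111]
orientation: [-180.0, 0.0, 92.6]
wrist_force: [0.0, -0.1, -1.3]
gripper_width: 0.447
```

```bash
python3 capv.py w1
```

```text
23.2 [0.6386 0.1224 0.111 ] [-180.      0.     92.64] [ 6.1 11.8 99.6 -0.  68.6  3.5] [ 0.02 -0.06 -1.31] [-0.022  0.062  0.044] 0.4468102355442039
```

Request:
drive_tool([
  [0,0,0.05,0,0,0,255],
  [0,0,0.05,0,0,0,255],
  [0,0,0.05,0,0,0,255],
  [0,0,0,0,0,0,255],
])

```text
time: 23.65
tcp_pos: [0.6389, 0.123, 0.111]
orientation: [180.0, -0.1, 84.1]
wrist_force: [1.1, 1.7, -0.5]
gripper_width: 0.45
```

```bash
python3 capv.py w2
```

```text
23.65 [0.6389 0.123  0.111 ] [ 1.7996e+02 -7.0000e-02  8.4100e+01] [ 6.1 11.8 99.6  0.1 68.6 12. ] [ 1.06  1.74 -0.49] [ 0.386 -0.154  0.037] 0.44985108219425723
```

View pics/w2.png

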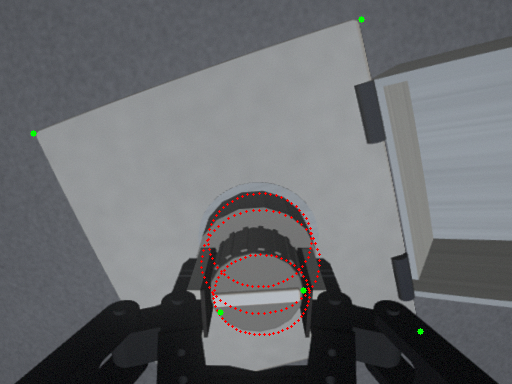

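Request:
drive_tool([
  [0,0,0.05,0,0,0,255],
  [0,0,0.05,0,0,0,255],
  [0,0,0.05,0,0,0,255],
  [0,0,0.05,0,0,0,255],
  [0,0,0,0,0,0,255],
])

```text
time: 24.2
tcp_pos: [0.64, 0.1242, 0.1114]
orientation: [179.8, -0.2, 72.7]
wrist_force: [4.4, 5.4, -2.9]
gripper_width: 0.451
```

```bash
python3 capv.py w3
```

```text
24.2 [0.64   0.1242 0.1114] [179.84  -0.23  72.7 ] [ 6.2 11.8 99.5  0.2 68.4 23.4] [ 4.38  5.44 -2.87] [ 1.187 -0.824  0.305] 0.45111309427404017
```

View pics/w3.png

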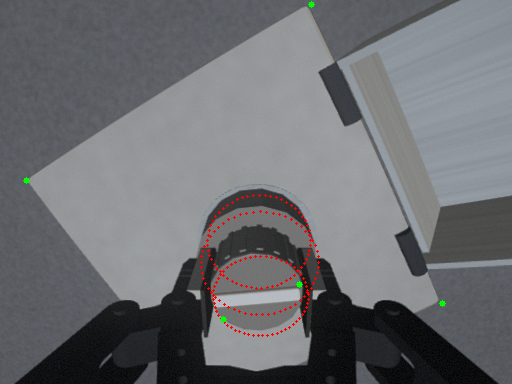

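The cap has turned with the fingers so far (rib still aligned with the jaws), but force is building at about 0.5 rad. A little further will show whether this is the stop.

Request:
drive_tool([
  [0,0,0.04,0,0,0,255],
  [0,0,0.04,0,0,0,255],
  [0,0,0.04,0,0,0,255],
  [0,0,0,0,0,0,255],
])

```text
time: 24.65
tcp_pos: [0.6402, 0.1242, 0.1118]
orientation: [179.9, -0.3, 65.8]
wrist_force: [3.1, 6.1, -0.9]
gripper_width: 0.449
```

```bash
cat > rib.py <<'E'
from bench import arm
from h import *
import sys
f=arm.grab_frame("wrist"); s=arm.state()
print(s["tcp_pos"].round(4),s["orientation"].round(1),s["wrist_force"].round(1),s["wrist_torque"].round(2),s["gripper_width"].round(3))
im=f["img"]; g=im.min(2).astype(int)
T=R.from_euler("xyz",s["orientation"],degrees=True)
c=proj(f,[[.6405,.1212,.1525]])[0]; 
y0=int(sys.argv[2]) if len(sys.argv)>2 else 280
m=np.zeros(g.shape,np.uint8); sub=g[y0-5:y0+40,213:303]
m[y0-5:y0+40,213:303]=(sub>190)*255
n,l,st,ce=cv2.connectedComponentsWithStats(m); k=1+np.argmax(st[1:,4]) 
v,u=np.nonzero(l==k); print("n",len(u),ce[k])
W=atz(f,np.c_[u,v].astype(float),.1555)[:,:2]
d=W-W.mean(0); w,V=np.linalg.eigh(d.T@d); a=np.arctan2(V[1,1],V[0,1]); print("center",W.mean(0),"rib-unit",((a-.205+np.pi/2)%np.pi-np.pi/2),"rib-jaw",((a-np.radians(s["orientation"][2])+np.pi)%np.pi-np.pi/2),"len",4*np.sqrt(w[1]/len(d))*.866)
cv2.imwrite(f"pics/{sys.argv[1]}.png",cv2.resize(im[210:384,130:390],None,fx=3,fy=3))
E
python3 rib.py x1; python3 capv.py w4
```

```text
24.7 [0.6402 0.1242 0.1118] [179.85  -0.27  65.84] [ 6.2 11.8 99.5  0.2 68.4 30.3] [ 4.    6.37 -1.47] [ 1.145 -0.861  0.22 ] 0.44974323554536655Traceback (most recent call last):
  File "rib.py", line 5, in <module>
    print(s["tcp_pos"].round(4),s["orientation"].round(1),s["wrist_force"].round(1),s["wrist_torque"].round(2),s["gripper_width"].round(3))
                                                                                                               ^^^^^^^^^^^^^^^^^^^^^^^^
AttributeError: 'float' object has no attribute 'round'
```

View pics/w4.png

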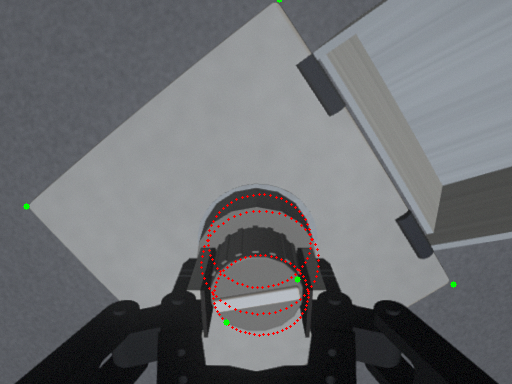

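```bash
sed -i 's/s\["gripper_width"\].round(3)/s["gripper_width"]/' rib.py; python3 rib.py x1
```

```text
[0.6401 0.1242 0.1118] [179.9  -0.3  65.8] [ 3.6  6.1 -2.1] [ 1.1  -0.82  0.24] 0.44967646153094887Traceback (most recent call last):
  File "rib.py", line 12, in <module>
    n,l,st,ce=cv2.connectedComponentsWithStats(m); k=1+np.argmax(st[1:,4])
                                                       ~~~~~~~~~^^^^^^^^^^
    return _wrapfunc(a, 'argmax', axis=axis, out=out, **kwds)
    return bound(*args, **kwds)
ValueError: attempt to get argmax of an empty sequence
```

```bash
sed -i 's/sub>190/sub>155/' rib.py; python3 rib.py x1 290
```

```text
[0.6402 0.1241 0.1118] [179.8  -0.3  65.8] [ 3.9  5.1 -1.5] [ 1.14 -0.82  0.27] 0.44644961691145707
n 937 [256.56776948 299.94983991]
center [0.63910944 0.12246176] rib-unit -0.4378643064153138 rib-jaw 0.18872832832537867 len 0.035418958266818505
```

View pics/x1.png

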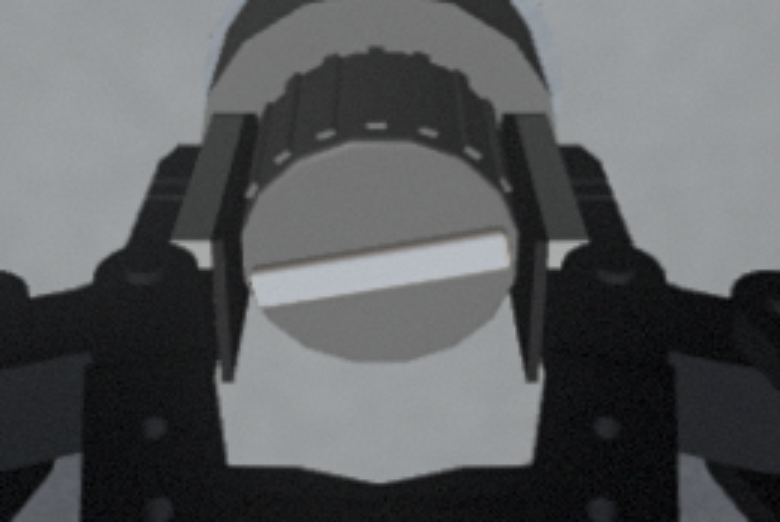

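The rib is now 0.44 rad from the unit's x and slipping in the jaws, so clockwise is the blocked direction. Turn counter-clockwise by about 1.95 rad.

Request:
drive_tool([
  [0,0,-0.06,0,0,0,255],
  [0,0,-0.08,0,0,0,255],
  [0,0,-0.1,0,0,0,255],
  [0,0,-0.1,0,0,0,255],
  [0,0,-0.1,0,0,0,255],
  [0,0,-0.1,0,0,0,255],
  [0,0,-0.1,0,0,0,255],
  [0,0,-0.1,0,0,0,255],
  [0,0,-0.1,0,0,0,255],
  [0,0,-0.1,0,0,0,255],
])

```text
time: 25.85
tcp_pos: [0.6389, 0.1215, 0.1114]
orientation: [-180.0, 0.1, 119.9]
wrist_force: [0.3, -1.6, 0.8]
gripper_width: 0.448
```

```bash
python3 rib.py x2 290
```

```text
[0.639  0.1216 0.1114] [-1.8e+02  1.0e-01  1.2e+02] [ 1.3 -1.   0.4] [-0.12 -0.19  0.01] 0.446860556332888
n 943 [256.67550371 299.37645811]
center [0.63952648 0.12073688] rib-unit 0.5097078865905678 rib-jaw 0.19065912702454124 len 0.03536005868832633
```

View pics/x2.png

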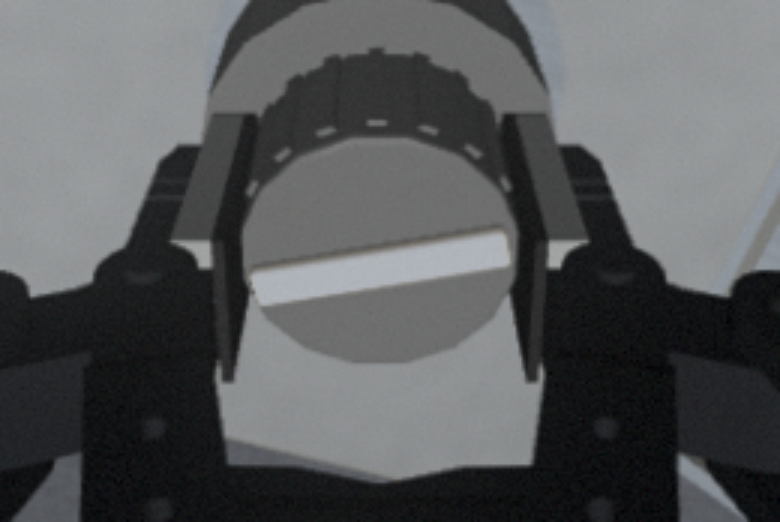

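It turns freely with no slip (rib at +0.51 rad, low torque). One more radian takes it to about 1.5.

Request:
drive_tool([
  [0,0,-0.11,0,0,0,255],
  [0,0,-0.11,0,0,0,255],
  [0,0,-0.11,0,0,0,255],
  [0,0,-0.11,0,0,0,255],
  [0,0,-0.11,0,0,0,255],
  [0,0,-0.11,0,0,0,255],
  [0,0,-0.11,0,0,0,255],
  [0,0,-0.11,0,0,0,255],
  [0,0,-0.1,0,0,0,255],
  [0,0,0,0,0,0,255],
])

```text
time: 26.9
tcp_pos: [0.6389, 0.1221, 0.1114]
orientation: [-180.0, 0.0, 175.7]
wrist_force: [0.2, -1.0, 1.3]
gripper_width: 0.449
```

Request:
drive_tool([
  [0,0,0,0,0,0,255],
  [0,0,0,0,0,0,255],
])

```text
time: 27.1
tcp_pos: [0.6389, 0.1222, 0.1114]
orientation: [-180.0, 0.0, 175.6]
wrist_force: [0.5, -1.2, 1.7]
gripper_width: 0.447
```

```bash
python3 rib.py x3 290
```

```text
[0.6389 0.1222 0.1114] [-180.     0.   175.6] [-0.4 -0.8  1.5] [-0.26 -0.13  0.02] 0.4489196554471969
n 939 [256.66453674 299.47284345]
center [0.640171   0.12249046] rib-unit 1.4841251621096867 rib-jaw 0.1943305694590114 len 0.03539814462331029
```

View pics/x3.png

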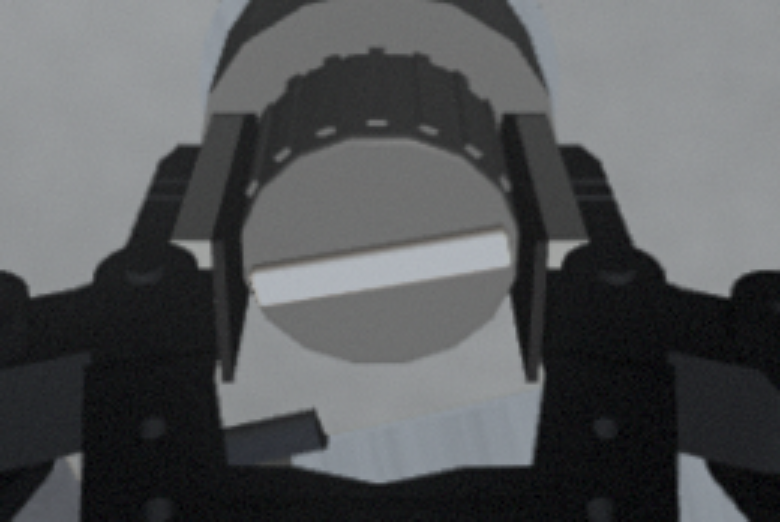

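The rib is at 1.48 rad, where the cap is free. Lift straight up, gently first.

Request:
drive_tool([
  [0,0,0,0,0,-0.003,255],
  [0,0,0,0,0,-0.004,255],
  [0,0,0,0,0,-0.005,255],
  [0,0,0,0,0,0,255],
])

```text
time: 27.55
tcp_pos: [0.6387, 0.1227, 0.124]
orientation: [180.0, 0.0, 175.7]
wrist_force: [-0.4, 0.2, -0.5]
gripper_width: 0.444
```

```bash
python3 rib.py y1 290
```

```text
[0.6386 0.1227 0.1236] [180.   -0.  175.7] [ 1.  -0.5 -0.4] [-0.02 -0.08  0.03] 0.4511446578713402
n 946 [256.70718816 299.45454545]
center [0.64927286 0.12237306] rib-unit 1.4850057937897008 rib-jaw 0.1941275401498559 len 0.039257629830465574
```

The cap rises with the gripper: the rib stays at the same place in the picture, with no force. Lift on to about 90 mm above the seat.

Request:
drive_tool([
  [0,0,0,0,0,-0.012,255],
  [0,0,0,0,0,-0.015,255],
  [0,0,0,0,0,-0.02,255],
  [0,0,0,0,0,-0.02,255],
  [0,0,0,0,0,-0.012,255],
  [0,0,0,0,0,0,255],
  [0,0,0,0,0,0,255],
  [0,0,0,0,0,0,255],
])

```text
time: 28.4
tcp_pos: [0.6378, 0.1224, 0.2005]
orientation: [-180.0, -0.1, 175.7]
wrist_force: [0.8, -0.2, -1.0]
gripper_width: 0.445
```

```bash
python3 rib.py z1 290
python3 - <<'E'
from bench import arm
from h import *
f=arm.grab_frame("scene"); cv2.imwrite("pics/z_scene.png",cv2.resize(f["img"][90:330,120:380],None,fx=2.4,fy=2.4,interpolation=cv2.INTER_CUBIC))
f=arm.grab_frame("top"); cv2.imwrite("pics/z_top.png",f["img"])
print(arm.state()["time"])
E
```

```text
[0.6378 0.1224 0.2003] [-180.    -0.2  175.7] [ 0.5 -1.  -0.9] [0.01 0.06 0.02] 0.44676488113035645
n 1019 [256.93424926 299.37291462]
center [0.70409895 0.11819278] rib-unit 1.482397867662101 rib-jaw 0.191348650935522 len 0.06292892240278317
28.55
```

View pics/z_scene.png

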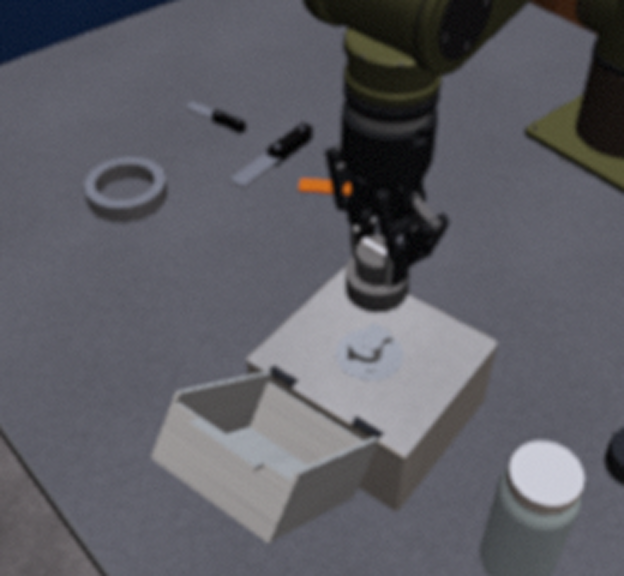

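View pics/z_top.png

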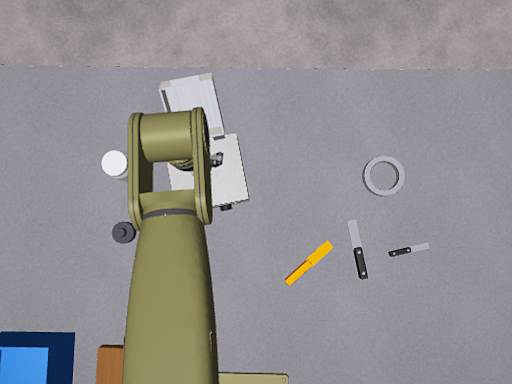

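View pics/z1.png

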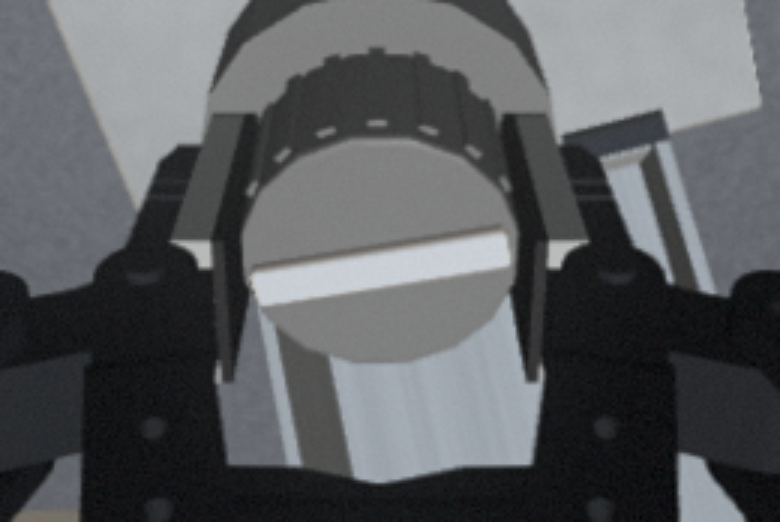

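The cap is up about 89 mm, level and clear. The tool lies on the bench, the cover is back and the bystanders are where they were. Let it settle and hand in.

Request:
drive_tool([
  [0,0,0,0,0,0,255],
  [0,0,0,0,0,0,255],
  [0,0,0,0,0,0,255],
  [0,0,0,0,0,0,255],
  [0,0,0,0,0,0,255],
])

```text
time: 29.05
tcp_pos: [0.6387, 0.1224, 0.2021]
orientation: [-180.0, 0.0, 175.7]
wrist_force: [0.5, 0.4, -0.2]
gripper_width: 0.449
```

Run:
```python
from bench import arm
s=arm.state(); print(s["time"],s["tcp_pos"],s["wrist_force"],s["gripper_width"],abs(s["joint_vel"]).max())
print(arm.close_job())
```

```text
29.05 [0.63868467 0.12241556 0.2020693 ] [ 0.47609346  0.39667778 -0.22807095] 0.44862944824733353 0.09264247422191488
the job is handed in; nothing more can be done
None
```

I levered the cover up with the larger black scraper until it fell fully back, then laid the scraper on the bench and took the cap off. I handed the job in at 29 s of the 64 s allowed; no verdict came back.

- **Cap:** clockwise (seen from above) it stopped at about 0.44 rad and the fingers began to slip round it. Counter-clockwise it went freely to 1.48 rad, and I lifted it straight up.
- **Last checks:** the gripper holds the cap level, about 90 mm above its seat, with wrist forces under 1 N. The last pictures show the cover lying back, the tool clear on the bench, and the jar, ring and weight not visibly moved. I did not measure their positions again.
- **First grasp missed:** the fingertips sit about 40 mm further back than `arm.tips_ahead` says, so the first grasp closed above the handle. I worked from the pictures after that.
- **Unit position:** my first estimate was about 3.5 mm off. I corrected it from the wrist view while inserting the blade.
- **Blade caught:** at about 1.45 rad the cover rested on the blade. I dropped and withdrew the blade quickly, and the cover fell back on its own.

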